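# Take a shielded reading of the red sherd and hold the dead-man paddle

### The job

Take a reading of the red pottery sherd in the bench analyser: pull its sample drawer open by the bar handle, lay the sherd flat in the ringed seat so that it covers the small window in the middle (do not drop it), let go of it and push the drawer fully home. Only then press the orange dead-man paddle down to its middle position, with its pointer in the green band about half-way down, never right through to the bottom, and finish while still holding it there with the arm. Leave the other things on the table where they lie.

Things in the scene. Friction and masses are not known exactly. Their poses are not given: they have to be found in the camera images.
- analyser: White and grey bench analyser, fixed, 200 (x) x 270 (y) mm; origin: middle of its underside, on the table. x axis from its front to its back, y to the left seen from the front, z up. Right part (y -135 to +35 mm): chamber with the sample drawer, roof 95 mm high, with a head up to 180 mm high on the roof from x -5 mm to the back. Left part (y +35 to +135 mm): console with the paddle
- sample_drawer (a joint): how far the sample drawer is pulled out, m: 0 fully home, 0.13 at its stop; slides out along the analyser's -x with about 1.5 N of friction and stays where it is left. The tray is 132 mm wide inside (y), 155 mm long, with walls up to 48 mm above the table
- drawer_handle (a point): middle of the drawer's steel bar handle: a bar about 10 mm thick and 100 mm long, along the analyser's y axis, 35 mm in front of the drawer front (which is 81 mm high), 60 mm above the table; moves with the drawer
- window (a point): middle of the seat in the drawer: an amber window 12 mm across in a flat black floor, 28 mm above the table, with a raised ring round it, 64 mm inside diameter, 4 mm high; 75 mm behind the drawer's outer front face, midway between the tray's sides. Moves with the drawer; under the roof when the drawer is shut
- red_sherd_c (a point): centre of the brick-red pottery sherd, an irregular flat piece 36 (x) x 34 (y) x 9 mm, 4.5 mm above its underside; lies loose and flat on the table. Grip it across its y axis, or up to 30 degrees either side of that (31 to 35 mm wide), with the fingertips close to the table; at its +x end the edge is bevelled upward, and a grip along x slips off
- paddle (a joint): how far the orange dead-man paddle is pressed, rad: 0 up (released, nose raised 0.21 rad), 0.21 the middle position (paddle level, pointer in the middle of the green band), 0.42 the bottom stop. Green band: 0.13 to 0.29. A spring returns it: pushing down on the pad takes about 4 N to start, 6 N at the middle, 8 N at the bottom
- paddle_pad (a point): middle of the top of the paddle's orange pad, 40 (x) x 44 (y) mm, 80 mm in front of the hinge, whose axis lies along the analyser's y, 80 mm above the table. The point is about 102 mm above the table when up, 85 mm at the middle position, 68 mm at the bottom; moves with the paddle
- gauge_top (a point): top of the upright gauge that stands on the console to the left of the paddle's nose, 117 mm above the table, 14 mm wide; white (top), green and red (bottom) bands on its front. The console deck under the paddle is 46 mm high, the block behind the paddle (18 mm behind the analyser's middle) 99 mm
- tan_sherd_c (a point): bystander: centre of a tan sherd, 42 x 28 x 11 mm, lying on the table
- canister_c (a point): bystander: centre of a black sample canister with a grey lid, 34 mm across, 51 mm high, standing on the table
- tag_stack_c (a point): bystander: centre of a stack of paper tags, 44 x 63 x 10 mm, lying on the table
Mind the look-alikes: they are no part of the job. Leave any blue or pink look-alike of the part that bears red_sherd_c alone.

How it is judged:
By the outcome, as a careful person would: the job done as asked, in the order asked, and still so for the second after the job is handed in, while the arm keeps its last pose, push and grip.
It also fails if it takes over 67 s, if anything falls off the work surface, if the arm or the gripper's body presses on something with over 40 N, if the wrist force passes 120 N, or if a joint passes its speed limit or range.

### The arm

A 6-joint arm with a two-finger parallel gripper is mounted at the origin on a cart in front of the work surface, level with it; the furniture and walls round the work are solid. World frame = base frame: x ahead of the robot, y to its left, z up, the work surface at z = 0. Lengths are in mm, angles in rad, forces in N, time in s.
With the tool pointing down it reaches from about 300 to 775 mm from the base axis. Payload 14.6 kg.
Tool frame: the origin (TCP) lies between the finger pads; the fingertips stand 8 mm ahead of it and the grasp point (between the pads) lies 11 mm behind it; z points along the fingers, y is the direction in which the jaws open and shut (so a half turn about z gives the same grasp; the last joint's range is limited). The gripper opens to 94 mm and grips with 3 to 60 N. Pads are 16 mm wide; open, the fingers measure 119 mm over their backs; the gripper's body (75 mm by 177 mm) begins 78 mm behind the grasp point.
Start: joints at [-1.252, 0.3, 1.521, -0, 1.321, -0.067], TCP at [206.958, -509.566, 213.446] pointing down, gripper open.
Joint ranges: [-3.03, 3.03], [-0.79, 2.21], [0.23, 2.52], [-1.04, 4.18], [0, 3.07], [-2.55, 2.55]. Speed limits (rad/s): [2.22, 2.22, 2.57, 3.14, 3.14, 3.14].

### API

Orientations are given as [roll, pitch, yaw] about the fixed x, y, z axes, in that order (R = Rz(yaw) Ry(pitch) Rx(roll)).
In Python, from cell import manip, cams, models gives the robot as it stands. The module is installed in compiled form; this text tells all that it offers.
- The arm moves only by the shell command python3 -m pendant 'ROWS' [OPENING] [FORCE]. ROWS is JSON, a list that holds one entry, the list of rows, each a list of 4 numbers: the shift along the tool's x, y, z in cm, then the turn about the tool's z in rad. In form: [[[x, y, z, roll], ...]]. A call has 1 to 5 rows; each row is the pose to reach, as a shift and turn from the pose commanded when the call began, along the tool's axes at that moment; what a row does not reach only later rows make up. A row lasts 1/10 s, in which the tool goes at most 50 mm and 8.59 degrees, less where a joint would pass 70% of its speed; a pose out of reach is approached as far as the arm can. A call with a gripper value outside its range is refused whole. OPENING is the opening, from -1 (shut) to 1 (fully open), so that 0 is half open, set as the call begins (- or left out, the last holds). The fingers move at their own pace and stop on an object; FORCE is the grip in N (left out, the last holds). Time passes only in rows, so rows that repeat a pose let the fingers close. It gives the time, the measured TCP pose, the force and the opening at its end, in the units of the state.
- manip.read_state(): the state, without advancing time (a new reading comes with each control period).
- cams.camera(name): name is "scene" or "side" or "wrist"; returns a dict with "frame" (420x560x3 uint8, red, green, blue), "K" (3x3 intrinsics, pixels), "pose" (4x4, takes a point from camera to world coordinates). Camera axes: x right, y down, z forward; pixel columns grow to the right and rows downward; lengths in mm; the calibration is good to about 2 mm. A picture is of the moment at which its call begins. There is no depth.
- manip.sign_off(): hands the job in, once; it reports no verdict.
Trained networks look in the newest picture that a camera, given by its name, has taken for a name from the list of things; names that differ only in an ending like _2 or _b are one class to them, and where a whole thing is asked for, a point or a joint stands for the part that bears it (a point fixed in the world has none). Each returns a list of dicts, best first, with "score" (0 to 1); they miss things now and then, are a little off and sometimes report something else, mostly with a low value. They report only what shows in the picture. A call takes as long as a camera call. They do not tell look-alikes from the thing itself.
- models.regions_of(camera, name): "pixels" (420x560 bool, what is visible of it) and "point" ([column, row] in pixels, amid what is visible of it).
The state is a dict: "clock": time; "joints": joint angles; "qd": joint speeds; "effort": joint torques, N m; "eef_pos": TCP position; "eef_rot": TCP orientation; "wrist_force": force on the tool from outside, world axes, zero at the start; "moment": the same for the moment, N m; "finger_gap": finger opening in mm.
Only numpy, scipy, OpenCV 4.12 (cv2) and the standard library are available. Lean on these libraries where they do the work, as an engineer would, in place of code of your own. Each camera call takes 0.05 s, during which the arm holds its last target.

## Working session

There is one attempt and no reset: what is moved stays moved. The work goes in short steps, Python scripts to look and compute and a shell command to move; the robot and the scene stay as the last step left them, time stands still between calls to the robot, and variables do not carry over. Pictures are saved under pics/ and viewed, and the job is handed in when it is done.

```bash
mkdir -p pics; ls; python3 - <<'E'
from cell import manip,cams,models
import cv2
for n in ["scene","side","wrist"]:
    c=cams.camera(n); cv2.imwrite(f"pics/a_{n}.png",c["frame"][:,:,::-1])
    print(n,c["K"].round(1).tolist(),c["pose"].round(3).tolist())
s=manip.read_state(); print(s)
E
```

```text
pics
scene [[498.6, 0.0, 272.6], [0.0, 498.6, 209.7], [0.0, 0.0, 1.0]] [[-0.647, -0.52, 0.558, 46.539], [-0.763, 0.452, -0.463, 380.303], [-0.012, -0.725, -0.689, 746.371], [0.0, 0.0, 0.0, 1.0]]
side [[387.1, 0.0, 282.4], [0.0, 387.1, 207.9], [0.0, 0.0, 1.0]] [[-0.948, -0.21, 0.24, 350.832], [-0.319, 0.587, -0.744, 645.756], [0.015, -0.781, -0.624, 669.375], [0.0, 0.0, 0.0, 1.0]]
wrist [[311.4, 0.0, 277.4], [0.0, 311.4, 211.4], [0.0, 0.0, 1.0]] [[0.377, -0.899, -0.221, 269.305], [-0.926, -0.367, -0.089, -483.008], [-0.001, 0.238, -0.971, 384.412], [0.0, 0.0, 0.0, 1.0]]
{'clock': 0.15, 'joints': array([-1.25157283e+00,  3.00323698e-01,  1.52141893e+00,  3.98390198e-06,
        1.32071095e+00, -6.65768182e-02]), 'qd': array([-0.0019486 , -0.00196564, -0.0018194 , -0.00208402,  0.00092874,
       -0.00197535]), 'effort': array([ 8.10873935e-04, -5.31961477e+01, -3.52820885e+01,  7.08232261e-02,
        2.36291840e-02, -8.29747160e-05]), 'eef_pos': array([ 206.91612056, -509.39010445,  213.03578586]), 'eef_rot': array([-3.14073389e+00, -6.11258156e-05,  3.85799297e-01]), 'wrist_force': array([ 0.41733086, -0.03075515, -0.67909353]), 'moment': array([-0.00495586, -0.00212625,  0.0107808 ]), 'finger_gap': 93.66151205701864}
```

View pics/a_scene.png

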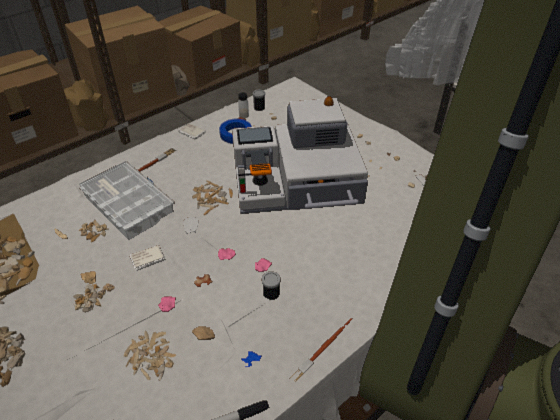

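View pics/a_side.png

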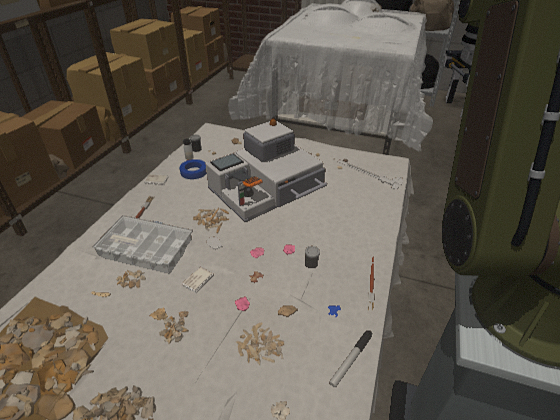

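View pics/a_wrist.png

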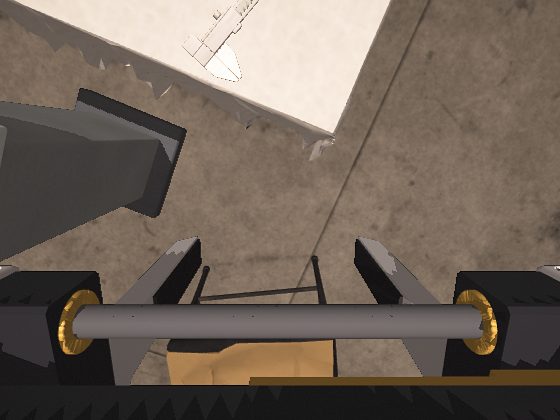

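```bash
cat > h.py <<'E'
import numpy as np,cv2
from cell import manip,cams,models
def ray(c,u,v):
    K=c["K"];T=c["pose"];d=T[:3,:3]@np.linalg.solve(K,[u,v,1.]);return T[:3,3],d
def onz(c,u,v,z):
    o,d=ray(c,u,v);return (o+d*(z-o[2])/d[2])
def proj(c,p):
    T=c["pose"];q=T[:3,:3].T@(np.atleast_2d(p)-T[:3,3]).T;q=c["K"]@q;return (q[:2]/q[2]).T
def tri(lst):
    A=np.zeros((3,3));b=np.zeros(3)
    for c,u,v in lst:
        o,d=ray(c,u,v);d=d/np.linalg.norm(d);M=np.eye(3)-np.outer(d,d);A+=M;b+=M@o
    return np.linalg.solve(A,b)
def crop(c,u0,v0,u1,v1,name,k=4):
    f=c["frame"][v0:v1,u0:u1,::-1];cv2.imwrite("pics/"+name,cv2.resize(f,None,fx=k,fy=k,interpolation=cv2.INTER_CUBIC))
E
python3 - <<'E'
from h import *
C={n:cams.camera(n) for n in["scene","side"]}
zz=dict(drawer_handle=60,window=28,red_sherd_c=4.5,paddle_pad=102,gauge_top=117,tan_sherd_c=5.5,canister_c=25,tag_stack_c=5,analyser=50)
for n,z in zz.items():
    for cn in C:
        for r in models.regions_of(cn,n)[:5]:
            u,v=r["point"];print(n,cn,round(float(r["score"]),2),np.round([u,v]),r["pixels"].sum(),onz(C[cn],u,v,z).round())
crop(C["scene"],140,230,300,380,"b_sherds.png",4)
crop(C["scene"],225,85,375,225,"b_an.png",4)
crop(C["side"],190,110,340,225,"b_an2.png",5)
E
```

```text
drawer_handle scene 0.94 [324. 192.] 2131 [ 572. -195.   60.]
drawer_handle side 0.62 [303. 185.] 1031 [ 566. -196.   60.]
drawer_handle side 0.25 [264. 172.] 7475 [ 687. -220.   60.]
window scene 0.87 [328. 192.] 2177 [ 591. -229.   28.]
window side 0.7 [298. 186.] 1070 [ 587. -232.   28.]
red_sherd_c scene 0.76 [225. 254.] 186 [612.  36.   4.]
red_sherd_c scene 0.68 [163. 305.] 214 [587. 193.   4.]
red_sherd_c scene 0.66 [263. 264.] 180 [543.  -5.   4.]
red_sherd_c scene 0.66 [328. 196.] 2229 [ 602. -241.    4.]
red_sherd_c scene 0.63 [205. 278.] 180 [589.  99.   4.]
red_sherd_c side 0.66 [243. 300.] 150 [586. 176.   4.]
red_sherd_c side 0.57 [336. 312.] 140 [393. 141.   4.]
red_sherd_c side 0.56 [256. 276.] 116 [583. 106.   4.]
red_sherd_c side 0.43 [260. 252.] 102 [604.  32.   4.]
paddle_pad scene 0.65 [258. 165.] 468 [ 692. -118.  102.]
paddle_pad side 0.8 [248. 178.] 343 [ 693. -121.  102.]
gauge_top scene 0.62 [301. 162.] 11891 [ 626. -177.  117.]
gauge_top side 0.66 [261. 174.] 7399 [ 658. -126.  117.]
tan_sherd_c scene 0.59 [208. 280.] 173 [579.  99.   6.]
tan_sherd_c scene 0.51 [203. 331.] 262 [494. 169.   6.]
tan_sherd_c side 0.65 [200. 279.] 470 [698. 157.   6.]
canister_c scene 0.9 [272. 283.] 411 [483.  21.  25.]
canister_c side 0.6 [313. 257.] 297 [475.  25.  25.]
tag_stack_c scene 0.75 [300. 163.] 12084 [ 729. -274.    5.]
tag_stack_c scene 0.57 [147. 257.] 555 [707. 156.   5.]
tag_stack_c side 0.61 [199. 278.] 457 [703. 155.   5.]
analyser scene 0.84 [300. 164.] 12080 [ 685. -230.   50.]
analyser side 0.96 [263. 170.] 7399 [ 698. -240.   50.]
```

```bash
ls pics
```

```text
a_scene.png
a_side.png
a_wrist.png
b_an.png
b_an2.png
b_sherds.png
```

View pics/b_sherds.png

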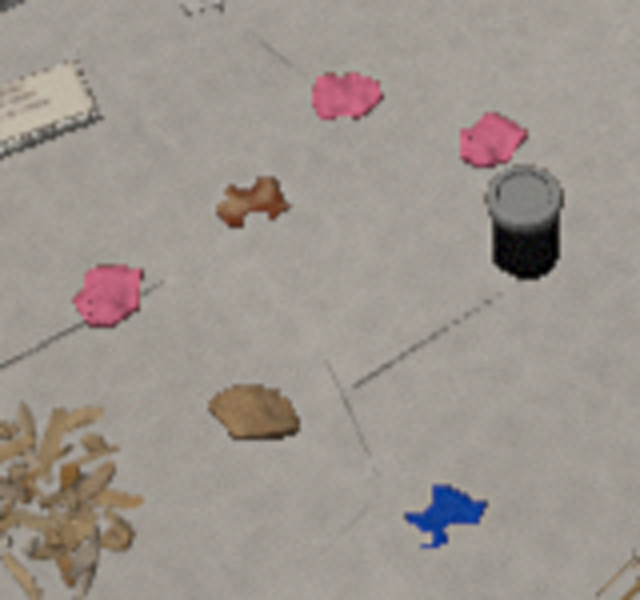

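View pics/b_an.png

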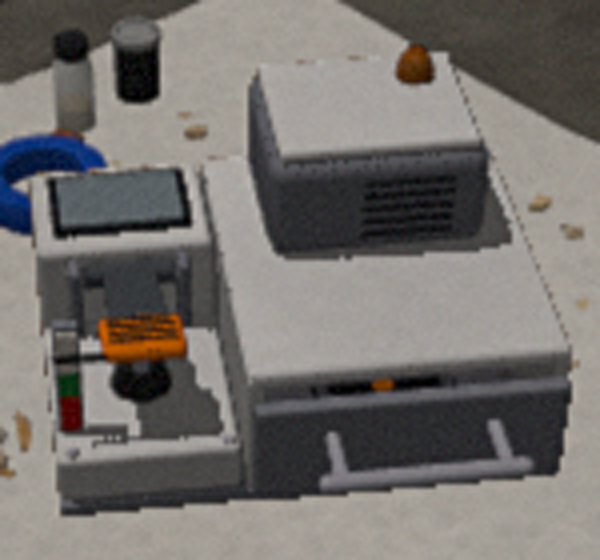

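View pics/b_an2.png

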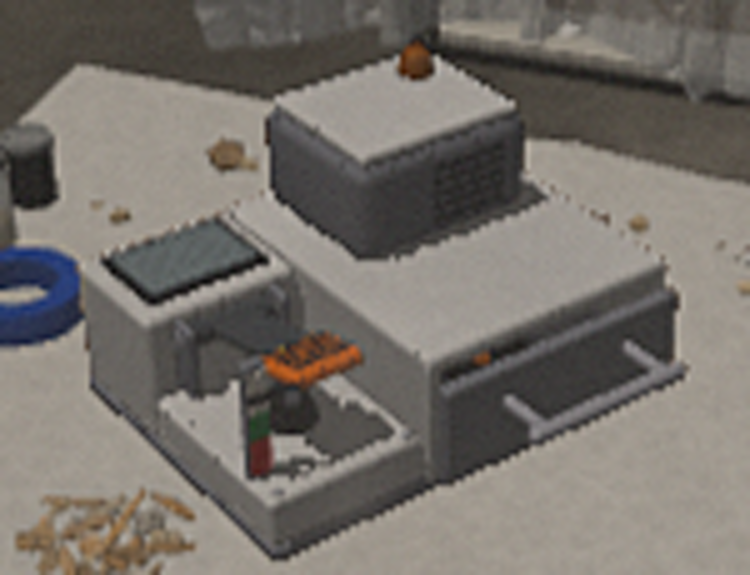

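```bash
python3 - <<'E'
from h import *
c=cams.camera("scene");d=cams.camera("side")
crop(c,60,260,130,320,"c1.png",6)
crop(d,110,260,200,350,"c2.png",6)
crop(d,225,235,350,330,"c3.png",6)
for n,c in(("scene",c),("side",d)):
    f=c["frame"].astype(int);R,G,B=f[...,0],f[...,1],f[...,2]
    m=((R>1.6*G)&(R>90)).astype(np.uint8)
    k,l,s,ce=cv2.connectedComponentsWithStats(m)
    for i in range(1,k):
        if s[i,4]>12: print(n,ce[i].round(),s[i,4],f[l==i].mean(0).round(),onz(c,*ce[i],4.5).round())
E
```

```text
scene [328.  99.] 23 [103.  56.  14.] [ 891. -528.    4.]
scene [260. 169.] 171 [137.  66.   6.] [ 772. -186.    4.]
scene [226. 254.] 158 [183.  95. 119.] [612.  33.   4.]
scene [262. 265.] 152 [183.  94. 118.] [542.  -2.   4.]
scene [207. 281.] 21 [113.  63.  40.] [581. 100.   4.]
scene [167. 303.] 194 [180.  93. 116.] [585. 185.   4.]
scene [348. 322.] 13 [112.  56.  36.] [345. -34.   4.]
scene [326. 343.] 156 [110.  52.  28.] [339.  24.   4.]
side [252. 183.] 70 [144.  77.  38.] [ 732. -230.    4.]
side [139. 213.] 17 [101.  57.  40.] [962.   3.   4.]
side [289. 249.] 87 [179.  97. 115.] [541.  -0.   4.]
side [257. 252.] 94 [180. 103. 118.] [610.  35.   4.]
side [371. 279.] 72 [114.  60.  41.] [337.  28.   4.]
side [242. 304.] 141 [179.  98. 115.] [584. 187.   4.]
```

View pics/c1.png

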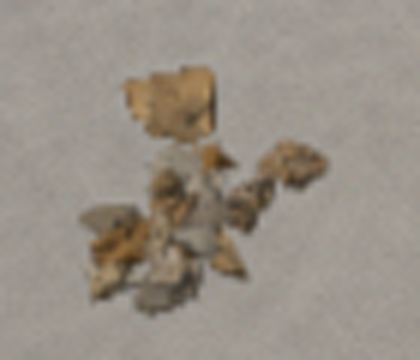

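View pics/c2.png

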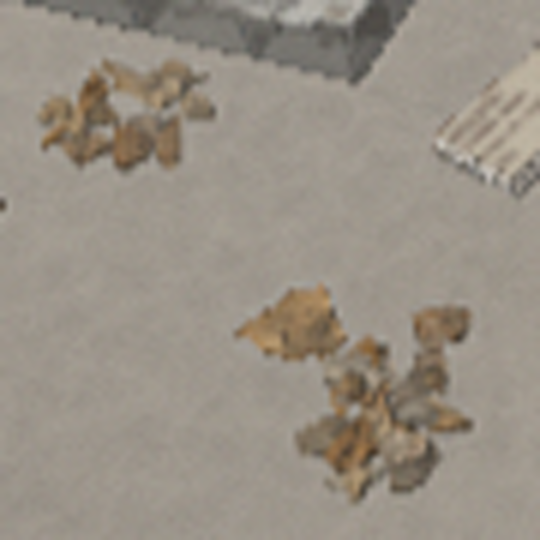

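View pics/c3.png

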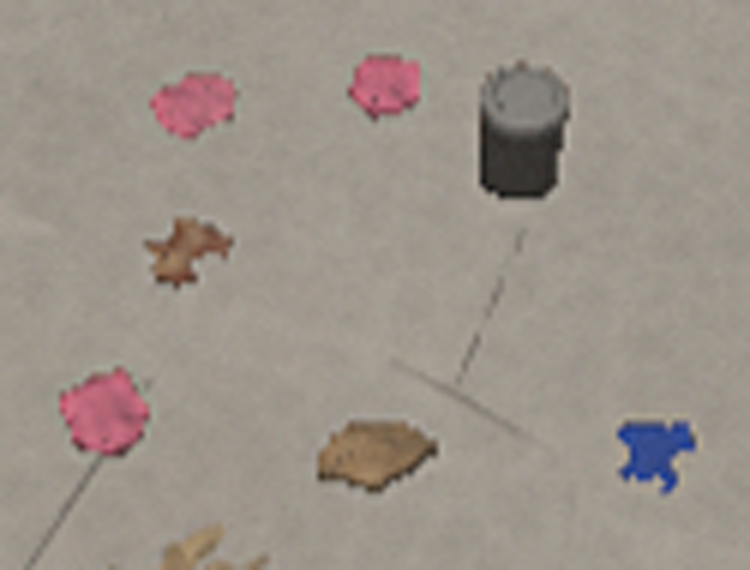

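```bash
python3 - <<'E'
from h import *
from scipy.optimize import least_squares
c=cams.camera("scene");d=cams.camera("side")
obs=[(c,240.5,213,(-100,135,0)),(c,288.75,179.5,(-100,35,95)),(c,367.5,173.75,(-100,-135,95)),(c,305.5,205,('h',50)),(c,358,200.75,('h',-50)),
(d,245.6,221.6,(-100,135,0)),(d,276,181.6,(-100,35,95)),(d,323,163,(-100,-135,95)),(d,296,197.6,('h',50)),(d,327,184.4,('h',-50))]
def f(p,full=False):
    x,y,t,hx=p;r=[]
    for cam,u,v,P in obs:
        if P[0]=='h':P=(hx,-50+P[1],60)
        w=[x+np.cos(t)*P[0]-np.sin(t)*P[1],y+np.sin(t)*P[0]+np.cos(t)*P[1],P[2]]
        r+=list(proj(cam,w)[0]-[u,v])
    return np.array(r)
s=least_squares(f,[690,-230,-.4,-140],loss='soft_l1');print(s.x,f(s.x).reshape(-1,2).round(1).tolist())
E
```

```text
[ 6.85069982e+02 -2.27194279e+02 -6.30587246e-01 -1.46064503e+02] [[0.3, 1.9], [-1.3, -1.1], [2.7, 0.1], [1.2, 0.5], [-2.2, 1.8], [-1.5, 1.0], [-0.5, -0.7], [2.4, -1.4], [0.3, -1.7], [-1.6, -0.8]]
```

```bash
cat >> h.py <<'E'
from scipy.spatial.transform import Rotation as Ro
def sh(pos,yaw=None,half=True):
    s=manip.read_state();R=Ro.from_euler('xyz',s["eef_rot"]).as_matrix()
    d=R.T@(np.array(pos,float)-s["eef_pos"])/10
    y0=s["eef_rot"][2];r=0
    if yaw is not None:
        r=-(yaw-y0)
        m=np.pi if half else 2*np.pi
        r=(r+m/2)%m-m/2
    print("shift cm",d.round(2),"roll",round(r,3),"| pos",s["eef_pos"].round(1),"rot",s["eef_rot"].round(3),"t",round(s["clock"],2),"F",s["wrist_force"].round(1),"gap",round(s["finger_gap"],1),"j",s["joints"].round(2))
E
python3 -c "
from h import *
sh([490,60,240])"
```

```text
shift cm [ 47.66 -42.12  -2.66] roll 0 | pos [ 206.9 -509.6  213.4] rot [3.142 0.    0.386] t 1.35 F [-0.3 -0.1  0.2] gap 94.2 j [-1.25  0.3   1.52 -0.    1.32 -0.07]
```

```bash
python3 -m pendant '[[[3.7,-3.2,-0.5,0],[7.4,-6.5,-1,0],[11,-9.7,-1.5,0],[14.7,-13,-2,0],[18.4,-16.2,-2.6,0]]]' && python3 -m pendant '[[[3.7,-3.2,0,0],[7.4,-6.5,0,0],[11,-9.7,0,0],[14.7,-13,0,0],[18.4,-16.2,0,0]]]' && python3 -m pendant '[[[3.7,-3.2,0,0],[7.4,-6.5,0,0],[10.8,-9.7,0,0],[10.8,-9.7,0,0],[10.8,-9.7,0,0]]]'
python3 - <<'E'
from h import *
sh([490,60,240])
c=cams.camera("wrist"); cv2.imwrite("pics/d_w.png",c["frame"][:,:,::-1])
for r in models.regions_of("wrist","red_sherd_c")[:7]:
    print(round(float(r["score"]),2),r["point"],onz(c,*r["point"],4.5).round(1))
E
```

```text
clock: 1.85
eef_pos: [316.8, -288.4, 239.7]
eef_rot: [3.141, -0.0, 0.385]
wrist_force: [0.4, 0.2, -0.3]
finger_gap: 94.4
clock: 2.35
eef_pos: [426.5, -68.9, 239.8]
eef_rot: [3.141, -0.001, 0.386]
wrist_force: [1.2, -1.0, 0.7]
finger_gap: 94.1
clock: 2.85
eef_pos: [489.5, 60.2, 239.1]
eef_rot: [-3.141, 0.001, 0.388]
wrist_force: [-0.8, -0.8, -0.7]
finger_gap: 93.6
shift cm [ 0.04  0.04 -0.09] roll 0 | pos [489.5  60.2 239.1] rot [-3.141e+00  1.000e-03  3.880e-01] t 2.85 F [-0.8 -0.8 -0.7] gap 93.6 j [ 0.05  0.15  1.64 -0.    1.35  1.23]
0.93 [333.2, 106.1] [610.2  35.9   4.5]
0.62 [215.0, 80.5] [582.6 181.4   4.5]
0.62 [336.6, 169.9] [540.2  -1.2   4.5]
0.58 [199.5, 228.1] [397.8 138.1   4.5]
0.56 [276.4, 104.3] [585.5 101.8   4.5]
```

View pics/d_w.png

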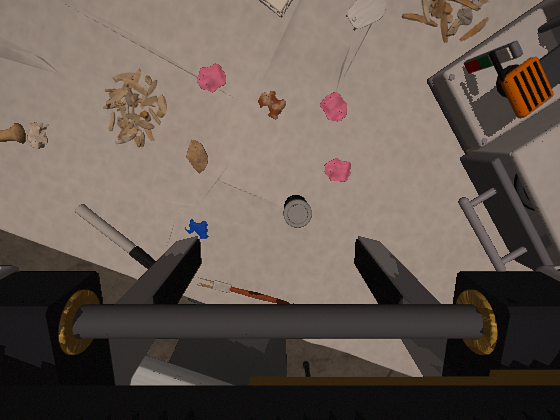

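```bash
python3 - <<'E'
from h import *
c=cams.camera("wrist")
crop(c,180,50,370,250,"d_z.png",3)
crop(c,250,80,300,125,"d_z2.png",12)
crop(c,410,0,560,290,"d_an.png",2)
E
```

```text
(no output)
```

View pics/d_z.png

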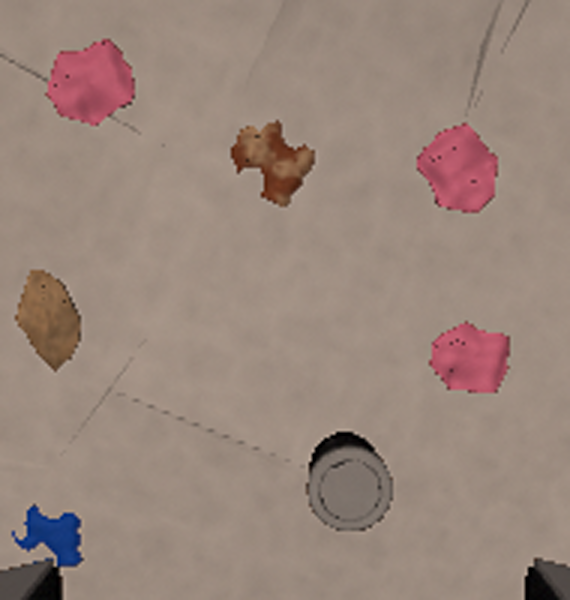

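View pics/d_z2.png

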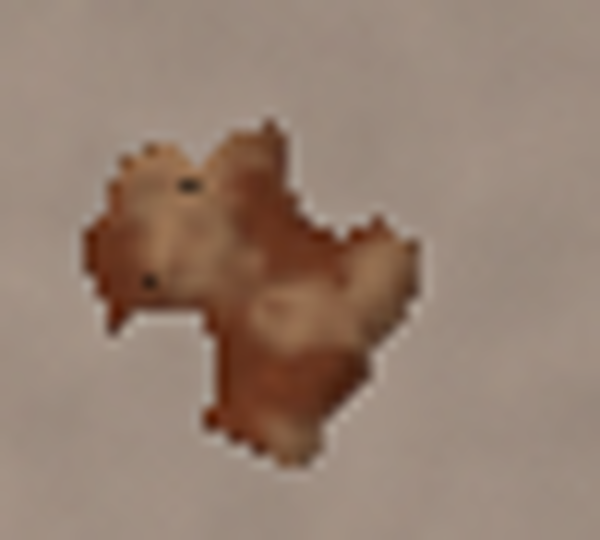

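View pics/d_an.png

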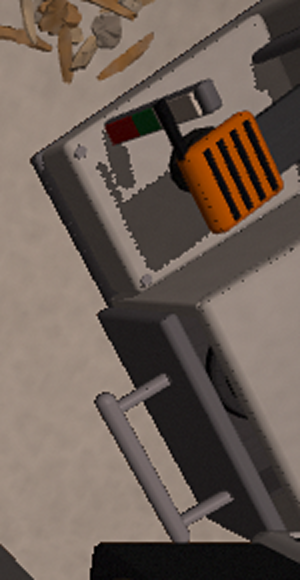

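Candidates in the wrist picture: pink (333,106), pink (337,170), pink (212,78), blue (197,229) and a brick-red/buff piece at (271,103). Only the last one is brick-red (the crop confirms it), and the others are the pink/blue look-alikes. I'll do the drawer first, viewing the handle from above.

```bash
python3 -c "
from h import *
sh([538,-181,200],.94)"
```

```text
shift cm [-4.47 24.04  3.96] roll -0.556 | pos [489.3  58.6 239.6] rot [ 3.141 -0.     0.384] t 3.0 F [ 0.4 -0.1 -0. ] gap 93.8 j [ 0.04  0.15  1.64 -0.    1.35  1.23]
```

```bash
python3 -m pendant '[[[-0.9,4.8,0.8,-0.11],[-1.8,9.6,1.6,-0.22],[-2.7,14.4,2.4,-0.33],[-3.6,19.2,3.2,-0.44],[-4.5,24,4,-0.556]]]' -0.45 && python3 -m pendant '[[[0,0,0,0],[0,0,0,0]]]'
python3 - <<'E'
from h import *
sh([538,-181,200],.94)
c=cams.camera("wrist"); cv2.imwrite("pics/e_w.png",c["frame"][:,:,::-1])
for n,z in(("drawer_handle",60),("paddle_pad",102),("gauge_top",117)):
  for r in models.regions_of("wrist",n)[:2]:
    print(n,round(float(r["score"]),2),r["point"],onz(c,*r["point"],z).round(1))
E
```

```text
clock: 3.5
eef_pos: [537.5, -183.0, 199.6]
eef_rot: [3.141, -0.0, 0.944]
wrist_force: [1.0, 0.9, 1.0]
finger_gap: 57.7
clock: 3.7
eef_pos: [537.4, -181.2, 199.2]
eef_rot: [-3.141, 0.0, 0.937]
wrist_force: [-0.7, 0.1, 0.4]
finger_gap: 41.1
shift cm [ 0.05  0.03 -0.08] roll -0.003 | pos [ 537.4 -181.2  199.2] rot [-3.141  0.     0.937] t 3.7 F [-0.7  0.1  0.4] gap 41.1 j [-0.39  0.35  1.49  0.    1.3   0.24]
drawer_handle 0.9 [311.5, 185.0] [ 575.6 -184.8   60. ]
paddle_pad 0.57 [400.5, 45.5] [ 695.1 -127.2  102. ]
gauge_top 0.87 [438.6, 143.6] [ 676.4 -206.4  117. ]
```

View pics/e_w.png

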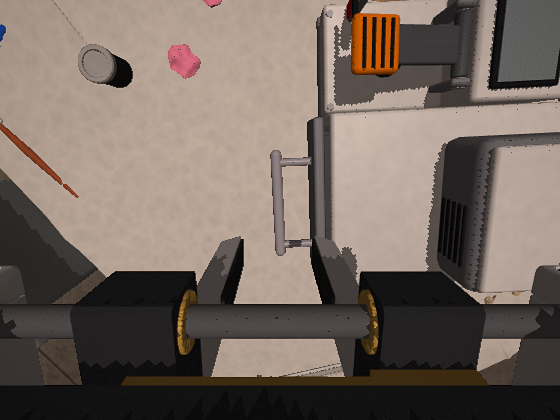

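```bash
python3 - <<'E'
from h import *
c=cams.camera("wrist"); crop(c,250,0,500,270,"e_z.png",3)
a=onz(c,276,152,60);b=onz(c,281,252,60);print(a.round(1),b.round(1),np.linalg.norm(a-b),((a+b)/2).round(1),np.arctan2(*(a-b)[1::-1]))
E
```

```text
[ 566.8 -135.    60. ] [ 509.5 -222.8   60. ] 104.7753304207007 [ 538.2 -178.9   60. ] 0.9927376061789384
```

View pics/e_z.png

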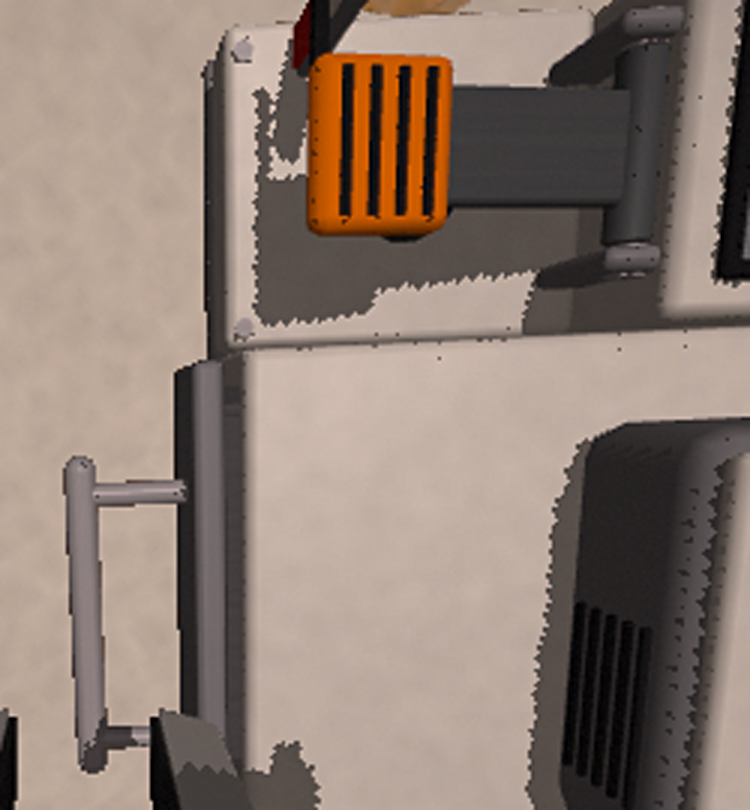

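```bash
python3 - <<'E'
from h import *
c=cams.camera("wrist")
def L(p,q,z):
    a=onz(c,*[250+p[0]/3,p[1]/3],z);b=onz(c,*[250+q[0]/3,q[1]/3],z);d=a-b;print(a.round(1),b.round(1),np.arctan2(d[1],d[0]).round(4),np.linalg.norm(d).round(1))
L((80,463),(92,760),60)
L((207,365),(213,700),81)
L((247,352),(247,740),95)
L((725,330),(250,350),95)  # roof left edge -> local x dir
L((310,70),(313,225),102) # paddle front edge
E
```

```text
[ 566.  -137.2   60. ] [ 508.5 -223.8   60. ] 0.9838 104.0
[ 614.5 -135.1   81. ] [ 557.2 -223.2   81. ] 0.9938 105.1
[ 623.9 -138.3   95. ] [ 559.4 -235.5   95. ] 0.9853 116.7
[ 736.4 -212.5   95. ] [ 624.9 -138.3   95. ] -0.587 134.0
[674.6 -89.1 102. ] [ 655.1 -121.   102. ] 1.0228 37.4
```

```bash
python3 -c "
from h import *
sh([537.2,-180.5,50],.986)"
```

```text
shift cm [-0.2  0.  15. ] roll -0.043 | pos [ 538.2 -178.9  200. ] rot [ 3.141 -0.     0.943] t 4.0 F [-0.4 -0.1  0.1] gap 25.6 j [-0.39  0.35  1.49  0.    1.3   0.24]
```

```bash
python3 -m pendant '[[[-0.1,0,4,-0.046],[-0.1,0,8,-0.046],[-0.1,0,11,-0.046],[-0.1,0,13,-0.046],[-0.1,0,15,-0.046]]]' && python3 -m pendant '[[[0,0,0,0],[0,0,0,0],[0,0,0,0],[0,0,0,0],[0,0,0,0]]]' -1 25
python3 - <<'E'
from h import *
sh([537.2,-180.5,50],.986)
c=cams.camera("wrist"); crop(c,180,0,480,300,"f_w.png",2)
E
```

```text
clock: 4.5
eef_pos: [537.6, -179.8, 48.6]
eef_rot: [-3.141, 0.0, 0.988]
wrist_force: [0.3, -0.1, 0.1]
finger_gap: 25.9
clock: 5.0
eef_pos: [538.1, -180.4, 50.5]
eef_rot: [3.14, -0.001, 0.988]
wrist_force: [-0.7, 3.6, 5.1]
finger_gap: 10.0
shift cm [-0.06 -0.07  0.05] roll 0.002 | pos [ 538.1 -180.4   50.5] rot [ 3.14e+00 -1.00e-03  9.88e-01] t 5.0 F [-0.7  3.6  5.1] gap 10.0 j [-0.39  0.52  1.62  0.    1.    0.19]
```

View pics/f_w.png

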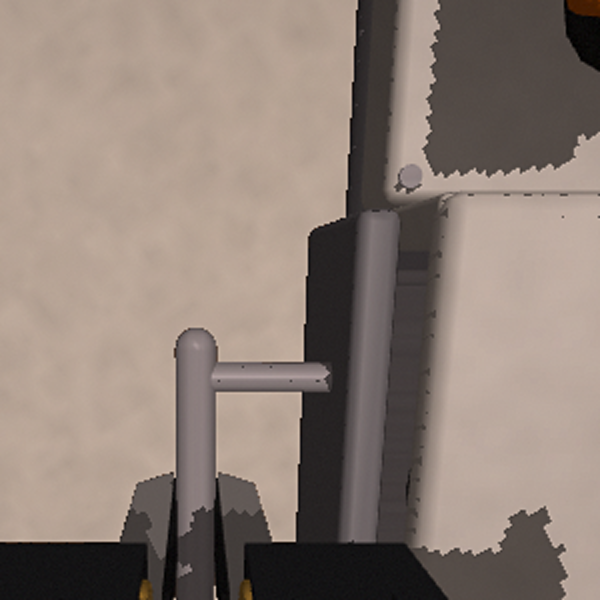

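```bash
python3 -m pendant '[[[0,-1,0,0],[0,-2.5,0,0],[0,-4,0,0],[0,-5.5,0,0],[0,-7,0,0]]]' && python3 -m pendant '[[[0,-1.5,0,0],[0,-3,0,0],[0,-4.2,0,0],[0,-5.2,0,0],[0,-5.7,0,0]]]'
python3 - <<'E'
from h import *
sh([537.2,-180.5,50],.986)
c=cams.camera("side"); crop(c,150,100,400,300,"g_s.png",3)
E
```

```text
clock: 5.55
eef_pos: [479.5, -141.7, 50.4]
eef_rot: [3.139, -0.001, 0.988]
wrist_force: [4.7, 2.9, 6.2]
finger_gap: 10.1
clock: 6.05
eef_pos: [431.9, -110.2, 50.4]
eef_rot: [3.139, -0.001, 0.988]
wrist_force: [4.3, 4.0, 3.9]
finger_gap: 9.9
shift cm [-0.07 12.66  0.08] roll 0.002 | pos [ 431.9 -110.2   50.4] rot [ 3.139e+00 -1.000e-03  9.880e-01] t 6.05 F [4.3 4.  3.9] gap 9.9 j [-0.33  0.29  1.96  0.    0.88  0.25]
```

View pics/g_s.png

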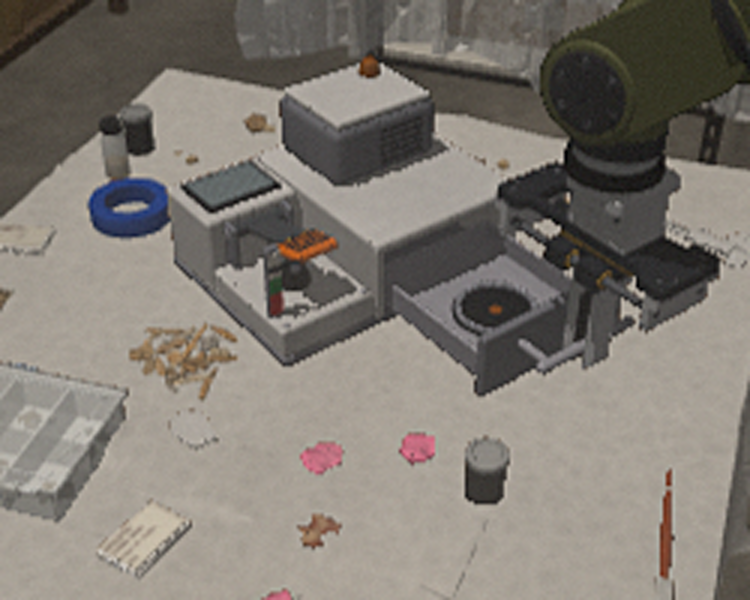

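```bash
python3 -m pendant '[[[0,0,0,0],[0,0,0,0],[0,0,0,0]]]' -0.48 && python3 -m pendant '[[[0,0,-4,0],[0,0,-8,0],[0,0,-12,0],[-1,0,-16,0],[-3,0,-20,0]]]' && python3 -m pendant '[[[-3,4,0,0],[-3,6,0,0],[-3,6,0,0]]]'
python3 - <<'E'
from h import *
sh([523.8,-171,200],.986)
c=cams.camera("wrist"); cv2.imwrite("pics/h_w.png",c["frame"][:,:,::-1])
for n,z in(("window",28),("drawer_handle",60),("red_sherd_c",4.5)):
  for r in models.regions_of("wrist",n)[:4]:
    print(n,round(float(r["score"]),2),r["point"],onz(c,*r["point"],z).round(1))
E
```

```text
clock: 6.4
eef_pos: [431.3, -110.7, 49.4]
eef_rot: [-3.141, 0.0, 0.988]
wrist_force: [0.4, 0.3, -0.2]
finger_gap: 24.5
clock: 6.9
eef_pos: [414.7, -135.4, 251.0]
eef_rot: [-3.141, 0.0, 0.989]
wrist_force: [0.1, -0.2, -0.8]
finger_gap: 24.5
clock: 7.2
eef_pos: [449.2, -195.2, 248.9]
eef_rot: [-3.141, 0.0, 0.986]
wrist_force: [0.7, 0.1, -0.1]
finger_gap: 24.8
shift cm [6.14 4.89 4.89] roll -0.0 | pos [ 449.2 -195.2  248.9] rot [-3.141  0.     0.986] t 7.2 F [ 0.7  0.1 -0.1] gap 24.8 j [-0.48  0.14  1.63 -0.    1.37  0.1 ]
window 0.78 [314.9, 138.4] [ 521.9 -166.    28. ]
drawer_handle 0.59 [311.8, 138.5] [ 516.  -161.8   60. ]
red_sherd_c 0.94 [253.2, 14.4] [538.5  -5.1   4.5]
```

View pics/h_w.png

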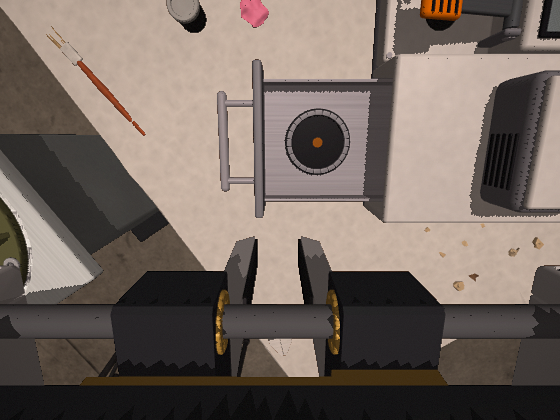

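```bash
python3 - <<'E'
from h import *
c=cams.camera("wrist"); crop(c,260,90,380,200,"h_z.png",5)
f=c["frame"].astype(int);m=(f[...,0]>1.6*f[...,1])&(f[...,0]>80);m[:100]=0;m[200:]=0;m[:,:280]=0;m[:,360:]=0
ys,xs=np.nonzero(m);print(xs.mean(),ys.mean(),len(xs),onz(c,xs.mean(),ys.mean(),28).round(1))
# dark floor ellipse centroid
g=(f.sum(2)<150);g[:112]=0;g[173:]=0;g[:,:288]=0;g[:,348:]=0
ys,xs=np.nonzero(g);print(xs.mean(),ys.mean(),onz(c,xs.mean(),ys.mean(),28).round(1))
sh([570,50,220])
E
```

```text
318.73417721518985 143.25316455696202 79 [ 521.8 -171.2   28. ]
318.40288713910763 142.49562554680665 [ 521.9 -170.2   28. ]
shift cm [27.   -3.2   2.94] roll 0 | pos [ 448.3 -193.1  249.4] rot [-3.141  0.     0.988] t 7.45 F [ 0.6 -0.1  0.3] gap 24.3 j [-0.48  0.13  1.64 -0.    1.37  0.1 ]
```

View pics/h_z.png

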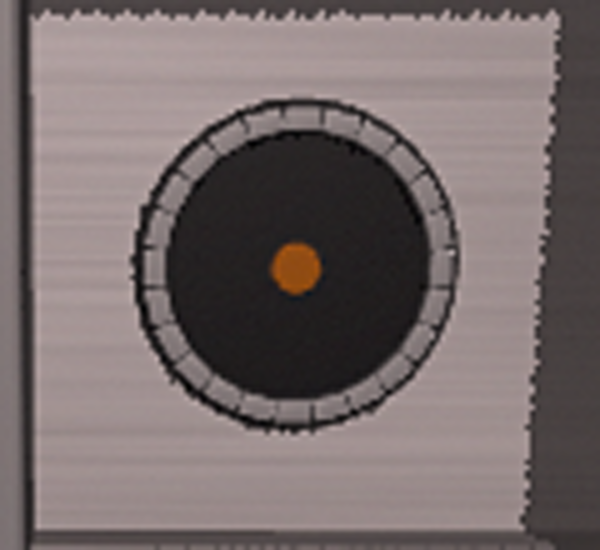

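```bash
python3 -c "
from h import *
sh([586,101,110],.986)"
```

```text
shift cm [32.14 -4.67 13.94] roll 0.002 | pos [ 448.3 -193.1  249.4] rot [-3.141  0.     0.988] t 7.45 F [ 0.6 -0.1  0.3] gap 24.3 j [-0.48  0.13  1.64 -0.    1.37  0.1 ]
```

```bash
python3 -m pendant '[[[4.8,-0.7,0,0],[9.6,-1.4,0,0],[14.4,-2.1,0,0],[19.2,-2.8,1,0],[24,-3.5,3,0]]]' 0.3 && python3 -m pendant '[[[4,-0.6,3,0],[8.1,-1.2,7,0],[8.1,-1.2,10.9,0],[8.1,-1.2,10.9,0],[8.1,-1.2,10.9,0]]]'
python3 - <<'E'
from h import *
sh([586,101,110],.986)
c=cams.camera("wrist"); cv2.imwrite("pics/i_w.png",c["frame"][:,:,::-1])
f=c["frame"].astype(int);
print(proj(c,[586,101,4.5]))
for r in models.regions_of("wrist","red_sherd_c")[:4]:
    print(round(float(r["score"]),2),r["point"],onz(c,*r["point"],4.5).round(1))
E
```

```text
clock: 7.95
eef_pos: [551.2, 26.4, 221.5]
eef_rot: [3.139, -0.002, 0.989]
wrist_force: [0.7, -0.8, -0.4]
finger_gap: 59.5
clock: 8.45
eef_pos: [584.9, 98.0, 112.5]
eef_rot: [-3.141, 0.0, 0.988]
wrist_force: [-0.0, -0.9, 1.4]
finger_gap: 61.2
shift cm [ 0.31 -0.07  0.25] roll 0.002 | pos [584.9  98.  112.5] rot [-3.141  0.     0.988] t 8.45 F [-0.  -0.9  1.4] gap 61.2 j [ 0.1   0.49  1.5  -0.    1.15  0.69]
[[278.01579849 208.1303474 ]]
0.72 [274.1, 204.7] [584.8 105.7   4.5]
0.59 [325.4, 252.8] [599.8  39.5   4.5]
0.58 [293.0, 302.0] [545.8  12.6   4.5]
0.56 [224.1, 130.7] [584.8 184.5   4.5]
```

View pics/i_w.png

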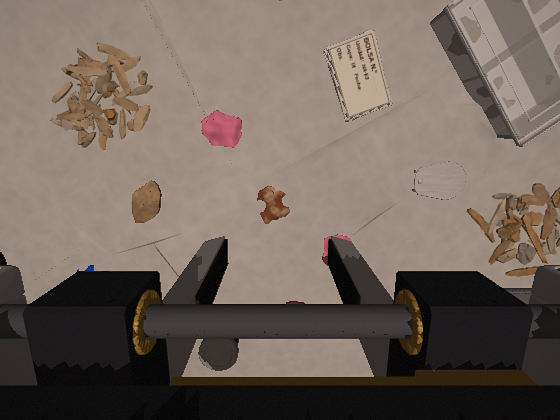

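```bash
python3 - <<'E'
from h import *
c=cams.camera("wrist"); crop(c,245,175,305,235,"i_z.png",10)
f=c["frame"].astype(np.uint8)
hsv=cv2.cvtColor(f,cv2.COLOR_RGB2HSV)
bg=np.median(f[180:230,240:250].reshape(-1,3),0);print(bg)
d=np.abs(f.astype(int)-bg).sum(2)
m=np.zeros(d.shape,np.uint8);m[178:232,248:302]=(d[178:232,248:302]>45)
m=cv2.morphologyEx(m,cv2.MORPH_OPEN,np.ones((2,2),np.uint8))
ys,xs=np.nonzero(m);P=np.array([onz(c,u,v,6)[:2] for u,v in zip(xs,ys)])
print(len(xs),P.mean(0).round(1),xs.min(),xs.max(),ys.min(),ys.max())
for a in range(0,180,10):
    t=np.radians(a);w=P@[np.cos(t),np.sin(t)];print(a,round(w.max()-w.min(),1),round((w.max()+w.min())/2,1),end=" | ")
cv2.imwrite("pics/i_m.png",cv2.resize(m[175:235,245:305]*255,None,fx=6,fy=6,interpolation=0))
np.save("P.npy",P)
# blown-up world-aligned outline picture: x up, y left
H=np.zeros((420,420),np.uint8)
E
```

```text
[162. 145. 132.]
740 [584.2 105.9] 257 288 187 224
0 30.3 583.6 | 10 31.7 592.6 | 20 33.0 583.5 | 30 33.4 556.7 | 40 34.6 513.9 | 50 35.1 455.7 | 60 34.9 383.6 | 70 34.3 299.9 | 80 32.7 207.1 | 90 32.8 106.6 | 100 33.5 3.2 | 110 33.7 -100.2 | 120 33.1 -200.5 | 130 31.9 -294.9 | 140 30.1 -380.1 | 150 27.9 -453.7 | 160 26.8 -513.0 | 170 28.2 -556.9 |
```

View pics/i_z.png

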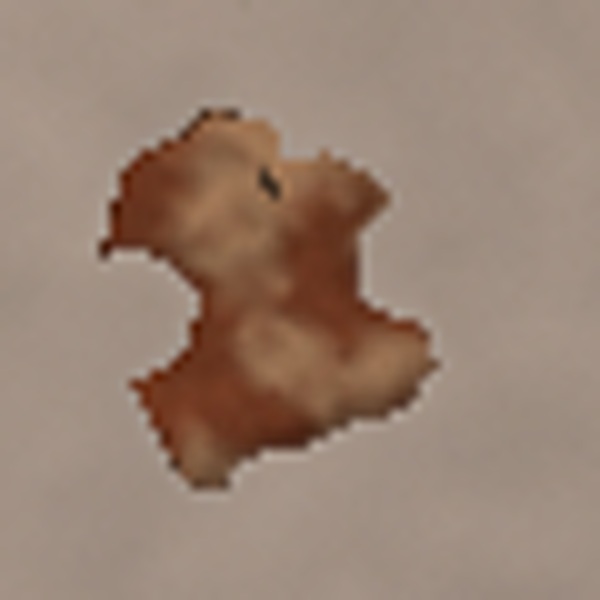

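View pics/i_m.png

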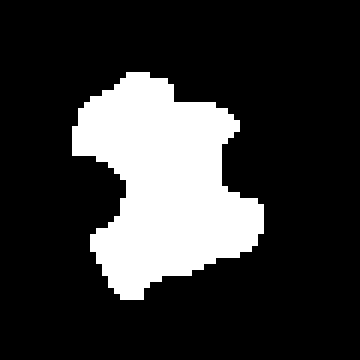

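```bash
python3 - <<'E'
from h import *
d=cams.camera("side");c=cams.camera("scene")
cv2.imwrite("pics/j.png",cv2.resize(np.hstack([c["frame"],d["frame"]])[:,:,::-1],(800,300)))
crop(c,180,60,480,320,"j1.png",2.6)
w=cams.camera("wrist")
crop(w,190,100,250,160,"j2.png",8)
E
```

View pics/j1.png

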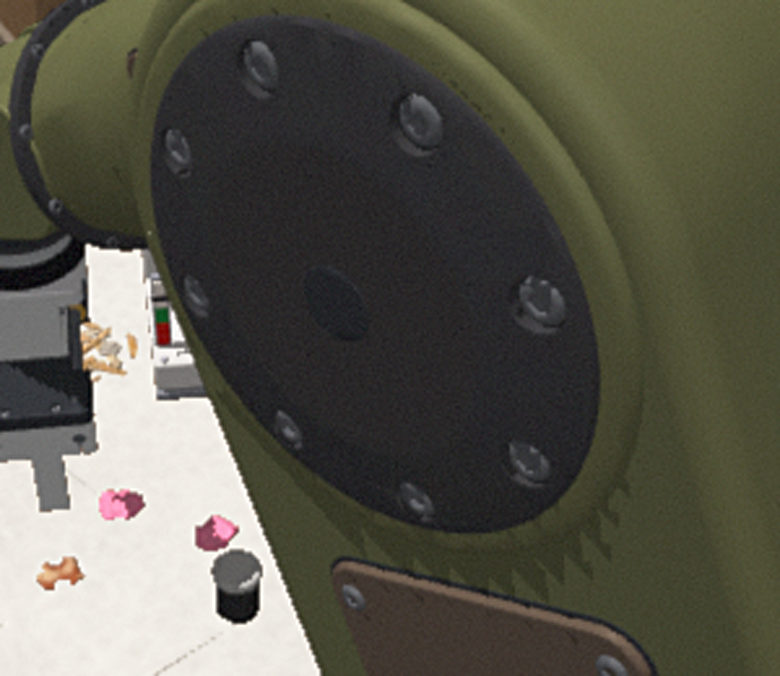

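View pics/j2.png

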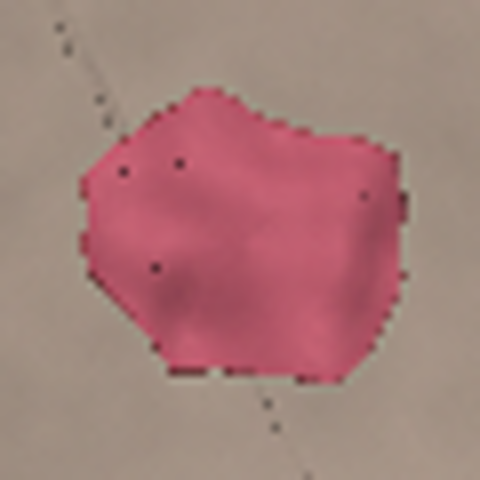

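```bash
cat > shp.py <<'E'
from h import *
def prof(c,m,z=6):
    ys,xs=np.nonzero(m);P=np.array([onz(c,u+du,v+dv,z)[:2] for u,v in zip(xs,ys) for du in(-.5,.5) for dv in(-.5,.5)])
    return P
def ext(P):
    return [round(float(np.ptp(P@[np.cos(t),np.sin(t)])),1) for t in np.radians(np.arange(0,180,15))]
E
python3 - <<'E'
from shp import *
w=cams.camera("wrist")
f=w["frame"].astype(int);R,G,B=f[...,0],f[...,1],f[...,2]
m=((R>1.3*G)&(B>1.0*G)).astype(np.uint8);m[170:]=0
k,l,s,ce=cv2.connectedComponentsWithStats(m)
for i in range(1,k):
    if s[i,4]>100:
        P=prof(w,l==i,8);print("pink",ce[i],s[i,4],ext(P))
P=np.load("P.npy");print("brown",ext(P))
E
```

```text
pink [220.61816578 129.50352734] 1134 [35.4, 34.0, 31.7, 29.9, 31.6, 33.9, 34.3, 35.4, 36.2, 36.3, 35.7, 36.1]
brown [30.3, 32.4, 33.4, 35.0, 34.9, 33.6, 32.8, 33.6, 33.1, 31.1, 27.9, 27.3]
```

```bash
python3 - <<'E'
from shp import *
w=cams.camera("wrist");s=manip.read_state()
def T(p,r):
    M=np.eye(4);M[:3,:3]=Ro.from_euler('xyz',r).as_matrix();M[:3,3]=p;return M
X=np.linalg.inv(T(s["eef_pos"],s["eef_rot"]))@w["pose"]
c={"K":w["K"],"pose":T([489.5,60.2,239.4],[np.pi,0,.387])@X}
f=cv2.imread("pics/d_w.png")[:,:,::-1].astype(int)
rows=[]
for nm,(u,v) in dict(p1=(333,106),p2=(337,170),p3=(212,78),brown=(271,103),blue=(197,229)).items():
    sub=np.s_[v-26:v+26,u-26:u+26]
    ff=f[sub];sat=ff.max(2)-ff.min(2)
    m=(sat>52).astype(np.uint8)
    k,l,st,ce=cv2.connectedComponentsWithStats(m);i=1+np.argmax(st[1:,4])
    full=np.zeros(f.shape[:2],bool);full[sub]=(l==i)
    P=prof(c,full,7);ctr=P.mean(0)
    print(nm,st[i,4],"area",round(st[i,4]*((407)/311)**2),ctr.round(1),ext(P))
    H=np.zeros((150,150),np.uint8)
    q=((P-ctr)*3+75).astype(int);H[150-q[:,0].clip(1,149)-1,150-q[:,1].clip(1,149)-1]=255
    rows.append(cv2.morphologyEx(H,cv2.MORPH_CLOSE,np.ones((5,5))))
cv2.imwrite("pics/k.png",np.hstack(rows))
E
```

```text
p1 565 area 968 [610.6  35.4] [34.5, 34.5, 35.4, 36.3, 36.3, 36.4, 36.7, 35.3, 33.4, 32.3, 30.5, 32.8]
p2 480 area 822 [541.6  -1.4] [31.6, 30.4, 32.8, 34.6, 36.0, 37.0, 36.5, 35.6, 35.6, 36.1, 34.7, 33.7]
p3 596 area 1021 [584.9 187. ] [34.9, 33.5, 32.0, 31.1, 32.4, 34.5, 34.7, 35.3, 36.2, 36.6, 36.4, 36.2]
brown 404 area 692 [584.9 108.5] [30.5, 32.5, 33.5, 34.8, 34.6, 32.6, 33.4, 33.8, 33.4, 32.0, 29.4, 28.1]
blue 253 area 433 [398.3 140.2] [27.2, 27.1, 30.5, 33.3, 33.7, 32.8, 33.5, 31.9, 31.7, 32.4, 30.9, 29.2]
```

View pics/k.png

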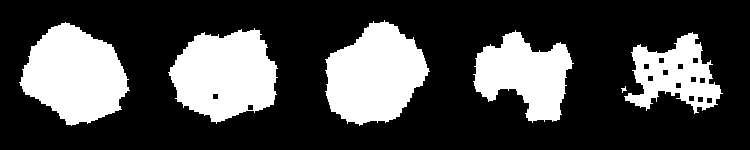

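```bash
python3 -m pendant '[[[-2.5,0,3,0],[-5,0,6,0],[-5,0,6,0],[-5,0,6,0]]]'
python3 - <<'E'
from h import *
c=cams.camera("wrist"); 
u,v=proj(c,[585,106,4.5])[0];print(u,v);u,v=int(u),int(v)
crop(c,u-45,max(v-45,0),u+45,v+45,"l_z.png",8)
np.savez("l.npz",K=c["K"],pose=c["pose"],frame=c["frame"])
E
```

```text
clock: 9.25
eef_pos: [558.0, 56.2, 52.0]
eef_rot: [3.141, -0.0, 0.987]
wrist_force: [0.1, -0.5, 0.8]
finger_gap: 60.9
272.2448107802424 153.0770551270445
```

View pics/l_z.png

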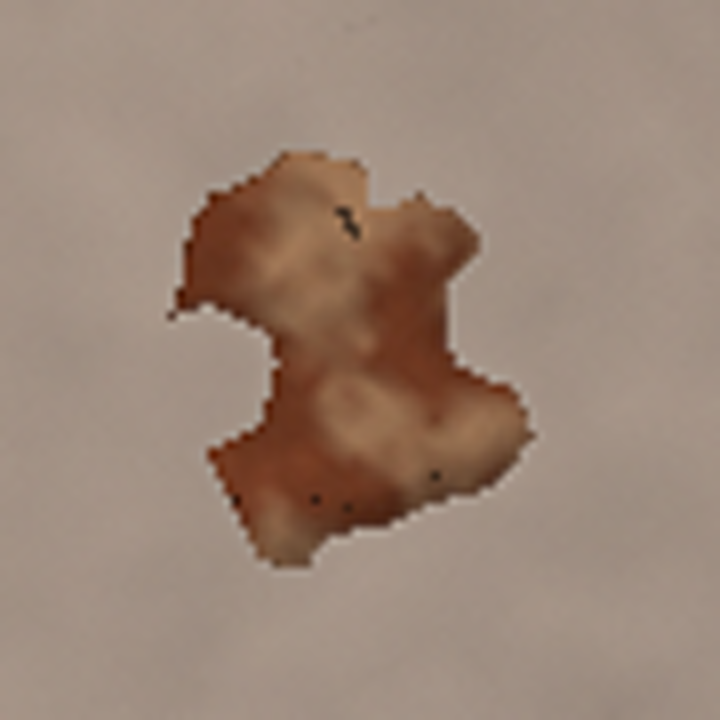

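```bash
python3 - <<'E'
from shp import *
z=np.load("l.npz");c=dict(K=z["K"],pose=z["pose"]);f=z["frame"].astype(int)
m=np.zeros(f.shape[:2],np.uint8)
sub=np.s_[113:200,230:315]
ff=f[sub];bg=np.median(ff[:12].reshape(-1,3),0)
d=np.abs(ff-bg).sum(2);sat=ff.max(2)-ff.min(2)
mm=((sat>46)|(d>70)).astype(np.uint8)
k,l,st,ce=cv2.connectedComponentsWithStats(mm);i=1+np.argmax(st[1:,4])
m[sub]=(l==i)
m=cv2.morphologyEx(m,cv2.MORPH_CLOSE,np.ones((3,3),np.uint8))
P=prof(c,m>0,6);np.save("P.npy",P);print(m.sum(),P.mean(0),bg)
for a in range(0,180,10):
    t=np.radians(a);w=P@[np.cos(t),np.sin(t)];print(a,round(np.ptp(w),1),end=" | ")
# world picture: x up, y left, 10px/mm, 10mm grid, centre 584,106
S=12;H=np.zeros((600,600,3),np.uint8)
uu,vv=np.meshgrid(np.arange(600),np.arange(600))
W=np.stack([584+(300-vv)/S,106+(300-uu)/S,np.full(uu.shape,6.)],-1).reshape(-1,3)
q=proj(c,W).astype(np.float32).reshape(600,600,2)
H=cv2.remap(z["frame"][:,:,::-1].copy(),q[...,0],q[...,1],cv2.INTER_LINEAR)
for g in range(-2,3):
    cv2.line(H,(300+g*120,0),(300+g*120,600),(255,255,0) if g==0 else(120,120,0),1);cv2.line(H,(0,300+g*120),(600,300+g*120),(255,255,0)if g==0 else(120,120,0),1)
cv2.imwrite("pics/l_rect.png",H)
E
```

```text
1395 [583.99320444 107.50978629] [163. 145. 133.]
0 31.6 | 10 33.3 | 20 34.3 | 30 34.5 | 40 35.3 | 50 35.5 | 60 35.2 | 70 34.8 | 80 33.3 | 90 34.3 | 100 35.0 | 110 35.0 | 120 34.7 | 130 33.7 | 140 32.6 | 150 31.0 | 160 28.5 | 170 29.3 |
```

View pics/l_rect.png

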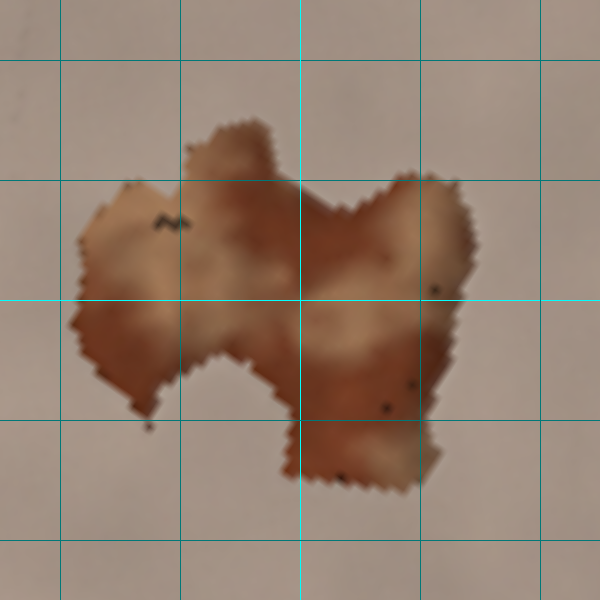

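```bash
python3 - <<'E'
import numpy as np
P=np.load("P.npy");C=P.mean(0)
for a in range(0,180,5):
    t=np.radians(a);n=np.array([np.cos(t),np.sin(t)]);p=np.array([-n[1],n[0]])
    best=None
    for s in range(-6,7,1):
        q=P-C;L=q@p;w=q@n;k=abs(L-s)<8
        hi=w[k].max();lo=w[k].min()
        lh=L[k][w[k]>hi-.8];ll=L[k][w[k]>-99][w[k]<lo+.8]
        ov=min(lh.max(),ll.max())-max(lh.min(),ll.min())
        if best is None or ov>best[0]: best=(ov,s,hi-lo,(hi+lo)/2,lh.min(),lh.max(),ll.min(),ll.max())
    print(a,np.round(best,1))
E
```

```text
0 [-1.2  6.  30.3  0.1  1.3  5.2 -1.9  0.2]
5 [ 0.3  6.  30.9  0.   0.6  3.9 -1.6  0.9]
10 [ 0.9  6.  31.4 -0.2 -0.7  3.1 -1.8  0.2]
15 [ 1.7  6.  32.1 -0.5 -1.6  1.8 -1.8  0.1]
20 [ 1.9  6.  32.9 -0.9 -2.   2.8 -1.8  0.1]
25 [ 2.3 -6.  34.6 -1.8 -4.2  1.5 -4.5 -2. ]
30 [ 3.1 -6.  34.5 -1.9 -4.6  0.8 -3.5 -0.4]
35 [ 3.8 -4.  34.6 -2.  -5.   4.  -2.5  1.3]
40 [ 3.5 -5.  34.9 -1.8 -2.5  2.6 -0.9  2.7]
45 [ 3.1 -3.  35.5 -1.4  1.3  4.8 -0.6  4.3]
50 [ 4.9 -1.  35.5 -1.   0.6  6.7  1.   5.9]
55 [ 4.  -1.  35.3 -0.7 -0.8  6.6  2.6  6.8]
60 [ 2.  -6.  32.5  0.9 -0.2  1.8 -3.   1.9]
65 [ 4.8 -4.  32.9  1.2 -1.1  3.7 -3.2  3.9]
70 [ 4.1 -5.  33.   1.3 -1.9  2.2 -3.4  2.3]
75 [ 2.8 -6.  33.   1.4 -2.1  0.7 -8.8  1.6]
80 [ 8.2  2.  33.3  1.1 -3.   5.2 -5.9  9.8]
85 [ 6.7  5.  32.8  1.2 -3.   4.  -2.7 11.4]
90 [ 3.1  6.  33.4  1.2 -1.4  3.4 -2.   1.7]
95 [ 0.3 -6.  34.8  0.6 -1.4  1.9 -6.1 -1.1]
100 [ 1.3 -6.  35.   0.5 -1.5  1.4 -7.1 -0.3]
105 [ 3.3 -6.  35.1  0.3 -3.   0.3 -5.6  1.2]
110 [ 4.8 -6.  35.   0.  -4.5  0.3 -4.7  1.2]
115 [ 2.6 -6.  34.9 -0.2 -6.  -0.6 -3.2  1.8]
120 [ 4.   6.  33.9 -0.9 -1.7  3.4 -1.6  2.3]
125 [ 2.8  5.  33.7 -1.  -2.8  2.7 -0.1  2.9]
130 [-0.1 -6.  33.5 -0.8 -8.4  1.3  1.4  1.6]
135 [-1.1 -6.  32.  -0.3 -8.9 -0.   1.1  1.9]
140 [-2.6 -6.  30.8  0.1 -8.2 -1.4  1.2  2. ]
145 [-0.8  6.  28.4 -2.4  8.  10.8  4.6  7.3]
150 [ 1.6  5.  28.5 -1.7  7.   9.8  5.2  8.6]
155 [ 2.2  3.  28.5 -1.   5.9  8.7  6.5  9.4]
160 [14.8  0.  28.3 -0.1 -7.2  7.6 -7.5  7.8]
165 [ 7.4  3.  27.8  0.4  3.5 11.  -4.6 11. ]
170 [10.5  5.  27.6  0.8  2.3 12.8 -2.9 13. ]
175 [-3.4  6.  28.5  1.1  1.7 11.9 -1.8 -1.8]
```

```bash
python3 -c "
from h import *
sh([582,108.7,60],-0.035)"
```

```text
shift cm [ 5.63 -0.92 -0.73] roll 1.023 | pos [558.7  56.6  52.7] rot [ 3.14e+00 -1.00e-03  9.88e-01] t 9.3 F [-0.7  0.7 -0.4] gap 60.9 j [0.04 0.51 1.64 0.   1.   0.62]
```

```bash
python3 -m pendant '[[[1.4,-0.2,-0.7,0.14],[2.8,-0.4,-0.7,0.28],[4.2,-0.7,-0.7,0.42],[5.6,-0.9,-0.7,0.56],[5.6,-0.9,-0.7,0.7]]]' && python3 -m pendant '[[[0,0,0,0.14],[0,0,0,0.28],[0,0,0,0.323],[0,0,0,0.323],[0,0,0,0.323]]]'
python3 - <<'E'
from h import *
sh([582,108.7,10],-0.035)
c=cams.camera("wrist"); crop(c,150,100,400,300,"m.png",3)
E
```

```text
clock: 9.8
eef_pos: [582.5, 110.3, 60.1]
eef_rot: [3.141, -0.003, 0.284]
wrist_force: [-1.0, -0.7, 0.6]
finger_gap: 60.9
clock: 10.3
eef_pos: [581.6, 108.6, 59.4]
eef_rot: [-3.141, -0.002, -0.033]
wrist_force: [-0.5, -0.9, -0.1]
finger_gap: 61.1
shift cm [ 0.04 -0.01  4.94] roll 0.002 | pos [581.6 108.6  59.4] rot [-3.141e+00 -2.000e-03 -3.300e-02] t 10.3 F [-0.5 -0.9 -0.1] gap 61.1 j [0.12 0.55 1.54 0.   1.04 1.73]
```

View pics/m.png

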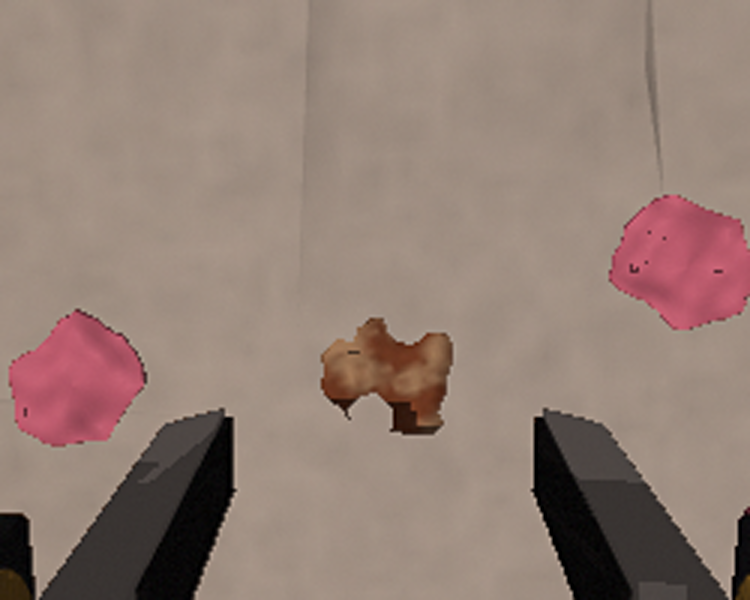

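```bash
python3 -m pendant '[[[0,0,1.5,0],[0,0,3,0],[0,0,4.2,0],[0,0,4.9,0],[0,0,4.9,0]]]' && python3 -m pendant '[[[0,0,0,0],[0,0,0,0],[0,0,0,0],[0,0,0,0],[0,0,0,0]]]' -1 20
python3 - <<'E'
from h import *
c=cams.camera("wrist"); crop(c,150,150,400,330,"n.png",3)
sh([582,108.7,60],-0.035)
E
```

```text
clock: 10.85
eef_pos: [580.8, 108.0, 8.7]
eef_rot: [3.141, 0.001, -0.035]
wrist_force: [0.1, -0.4, 0.2]
finger_gap: 61.0
clock: 11.35
eef_pos: [580.9, 108.0, 9.4]
eef_rot: [3.142, 0.0, -0.035]
wrist_force: [0.1, -0.5, -0.2]
finger_gap: 33.5
shift cm [ 0.11 -0.07 -5.06] roll -0.0 | pos [580.9 108.    9.4] rot [-3.142  0.    -0.035] t 11.4 F [ 0.  -0.7 -0.2] gap 33.6 j [0.12 0.63 1.56 0.   0.95 1.73]
```

View pics/n.png

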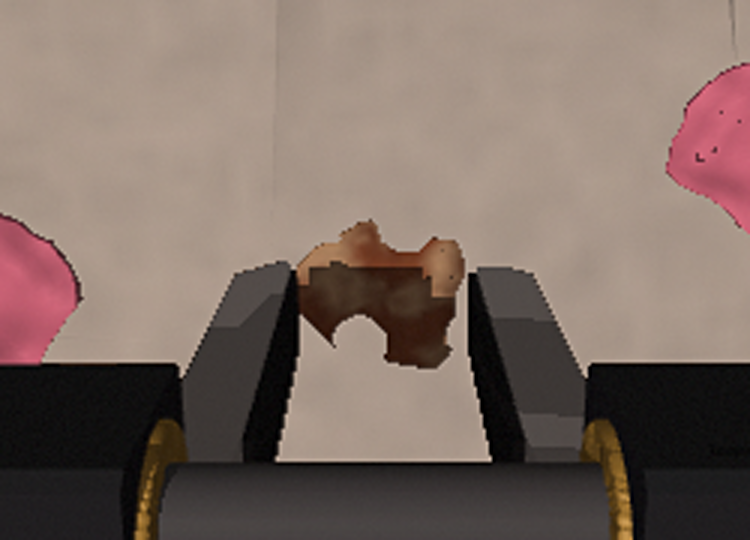

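```bash
python3 -m pendant '[[[0,0,-1,0],[0,0,-3,0],[0,0,-6,0],[0,0,-10,0],[0,0,-14,0]]]'
python3 - <<'E'
from h import *
c=cams.camera("wrist"); crop(c,150,100,400,330,"o.png",3)
sh([521.8,-171.2,150],-0.035)
E
```

```text
clock: 11.9
eef_pos: [580.6, 108.0, 151.5]
eef_rot: [-3.142, -0.0, -0.035]
wrist_force: [-0.1, 0.2, -0.5]
finger_gap: 33.4
shift cm [-5.15 28.16  0.8 ] roll -0.0 | pos [583.1 108.4 158.9] rot [-3.14  -0.01  -0.035] t 11.95 F [0.  0.  5.7] gap 33.6 j [0.12 0.44 1.46 0.   1.23 1.73]
```

View pics/o.png

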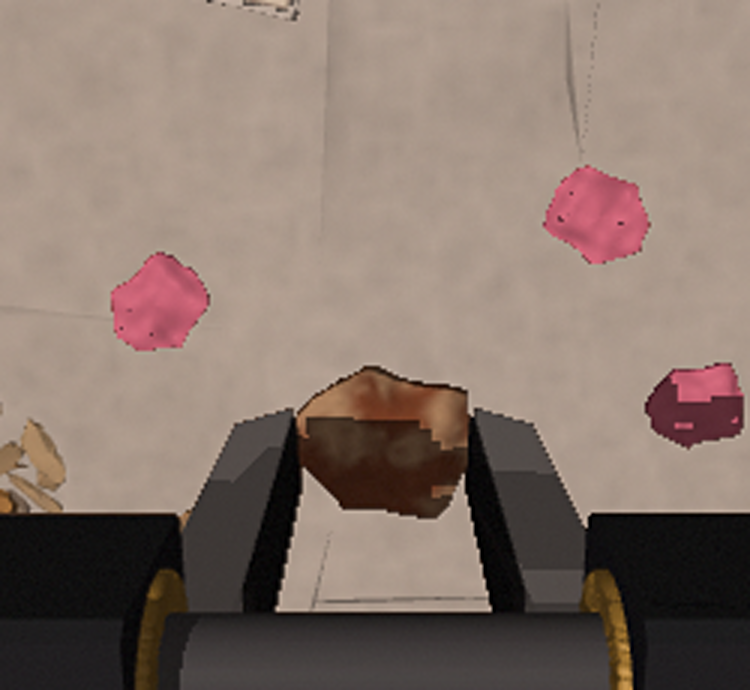

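```bash
python3 - <<'E'
from h import *
c=cams.camera("wrist");s=manip.read_state();print(s["eef_pos"].round(1))
pts=np.array([(372,366),(466,390),(468,460),(435,518),(345,508),(300,445),(298,412)])/3+[150,100]
z=s["eef_pos"][2]-5
Q=np.array([onz(c,u,v,z) for u,v in pts])-s["eef_pos"]
print(Q.round(1).tolist(),((Q.max(0)+Q.min(0))/2).round(1),np.ptp(Q,0).round(1))
E
```

```text
[583.1 108.3 155.9]
[[17.1, 2.0, -5.0], [11.5, -16.7, -5.0], [-3.5, -16.9, -5.0], [-16.0, -9.9, -5.0], [-13.1, 8.7, -5.0], [0.9, 17.3, -5.0], [8.0, 17.3, -5.0]] [ 0.5  0.2 -5. ] [33.1 34.2  0. ]
```

The lifted piece shows its full outline, 33 x 34 mm, brick-red with buff patches. The cloth had hidden parts of it. It sits centred in the jaws, so I carry it to the seat.

```bash
python3 -m pendant '[[[-0.7,4,0,0],[-1.5,8.5,0,0],[-2.4,13.2,0,0],[-3.3,18,0,0],[-4.2,22.8,0,0]]]' && python3 -m pendant '[[[-0.6,3.2,0,0],[-0.9,5.1,0,0],[-0.9,5.1,0,0],[-0.9,5.1,0,0]]]'
python3 - <<'E'
from h import *
c=cams.camera("wrist"); crop(c,130,60,430,285,"p.png",2.6)
sh([521.8,-171.2,60],-0.035)
E
```

```text
clock: 12.5
eef_pos: [530.0, -120.0, 149.4]
eef_rot: [-3.142, 0.0, -0.035]
wrist_force: [0.1, -0.0, -1.3]
finger_gap: 33.4
clock: 12.9
eef_pos: [520.0, -168.7, 149.3]
eef_rot: [-3.141, 0.0, -0.036]
wrist_force: [0.2, -0.1, -0.5]
finger_gap: 33.8
shift cm [0.17 0.29 8.93] roll 0.0 | pos [ 520.2 -168.2  149.3] rot [-3.141  0.    -0.035] t 12.95 F [-0.1  0.2 -0.4] gap 33.3 j [-0.38  0.35  1.61  0.    1.18  1.23]
```

View pics/p.png

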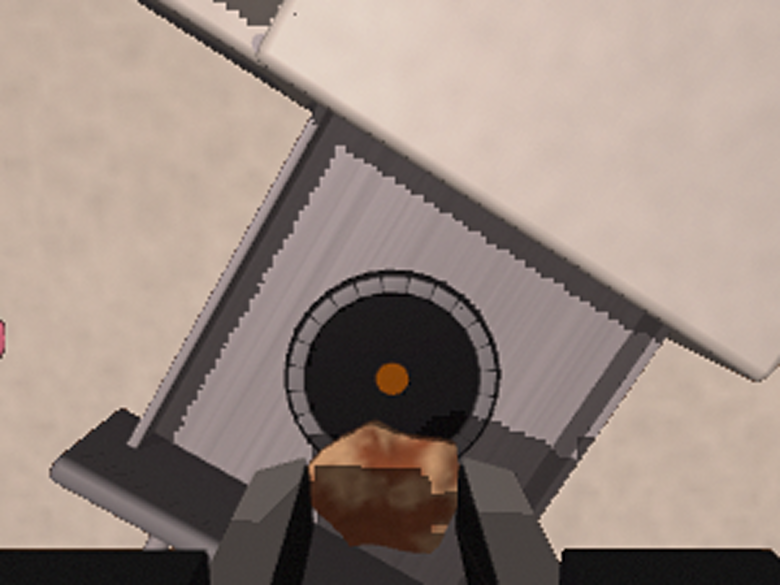

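```bash
python3 - <<'E'
from h import *
c=cams.camera("wrist")
f=c["frame"].astype(int);m=(f[...,0]>1.6*f[...,1])&(f[...,0]>80);m[:195]=0;m[216:]=0;m[:,:268]=0;m[:,292:]=0
ys,xs=np.nonzero(m);w=onz(c,xs.mean(),ys.mean(),28);print(len(xs),xs.mean(),ys.mean(),w.round(1))
sh([(521.8+w[0])/2,(-171.2+w[1])/2,38],-0.035)
E
```

```text
120 280.78333333333336 205.34166666666667 [ 521.8 -171.1   28. ]
shift cm [ 0.16  0.31 11.13] roll 0.001 | pos [ 520.3 -168.   149.3] rot [-3.141  0.    -0.034] t 13.0 F [0.4 0.  0.4] gap 33.4 j [-0.38  0.35  1.61  0.    1.18  1.23]
```

```bash
python3 -m pendant '[[[0.16,0.31,3,0],[0.16,0.31,6,0],[0.16,0.31,9,0],[0.16,0.31,10.3,0],[0.16,0.31,10.7,0]]]' && python3 -m pendant '[[[0,0,0,0],[0,0,0.2,0],[0,0,0.3,0],[0,0,0.3,0]]]'
python3 - <<'E'
from h import *
c=cams.camera("wrist"); crop(c,150,130,400,330,"q.png",3)
sh([521.8,-171.2,38],-0.035)
E
```

```text
clock: 13.5
eef_pos: [521.4, -171.3, 41.4]
eef_rot: [-3.141, 0.002, -0.034]
wrist_force: [-0.6, 0.3, 0.5]
finger_gap: 33.4
clock: 13.9
eef_pos: [521.9, -172.2, 40.0]
eef_rot: [3.141, -0.001, -0.035]
wrist_force: [0.9, -0.0, -0.7]
finger_gap: 33.8
shift cm [-0.01 -0.1   0.19] roll -0.0 | pos [ 521.8 -172.2   39.9] rot [ 3.141e+00 -1.000e-03 -3.500e-02] t 13.95 F [-1.1  0.6  1.3] gap 33.6 j [-0.39  0.5   1.68  0.    0.96  1.22]
```

View pics/q.png

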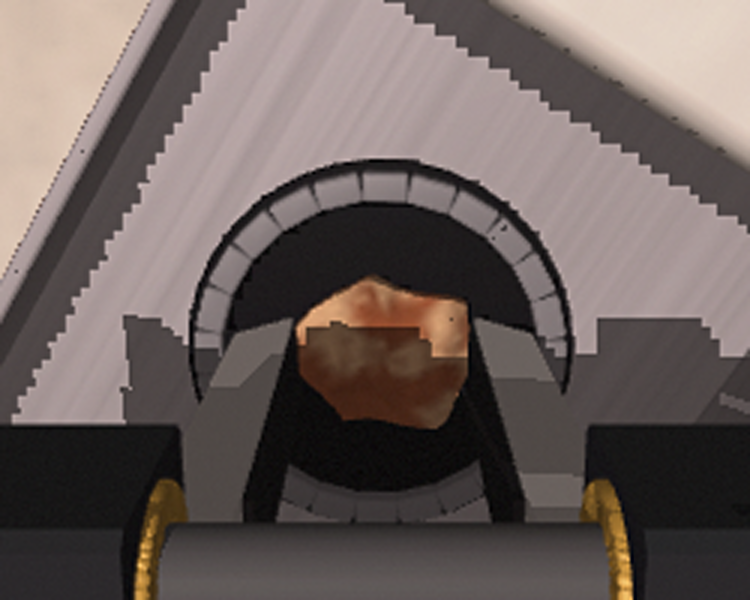

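```bash
python3 -m pendant '[[[0,-0.04,0.1,0],[0,-0.04,0.1,0],[0,-0.04,0.1,0]]]'; python3 -m pendant '[[[0,0,0.1,0],[0,0,0.1,0],[0,0,0.1,0]]]' 
```

```text
clock: 14.25
eef_pos: [521.6, -171.7, 38.4]
eef_rot: [3.142, 0.0, -0.035]
wrist_force: [-0.0, 0.5, -0.3]
finger_gap: 33.4
clock: 14.55
eef_pos: [521.6, -171.7, 37.3]
eef_rot: [-3.142, 0.0, -0.035]
wrist_force: [-0.2, -0.6, -0.2]
finger_gap: 33.7
```

```bash
python3 -m pendant '[[[0,0,0.05,0],[0,0,0.05,0],[0,0,0.05,0]]]'; python3 -m pendant '[[[0,0,0.05,0],[0,0,0.05,0],[0,0,0.05,0]]]' 
```

```text
clock: 14.85
eef_pos: [521.8, -171.8, 37.2]
eef_rot: [3.141, -0.0, -0.035]
wrist_force: [-1.7, 0.1, 4.8]
finger_gap: 33.8
clock: 15.15
eef_pos: [522.1, -172.0, 37.1]
eef_rot: [3.141, -0.001, -0.035]
wrist_force: [-1.5, -0.0, 8.3]
finger_gap: 33.6
```

```bash
python3 -m pendant '[[[0,0,-0.05,0],[0,0,-0.05,0],[0,0,-0.05,0]]]' -0.22; python3 -m pendant '[[[0,0,-0.2,0],[0,0,-0.5,0],[0,0,-1,0]]]'
python3 - <<'E'
from h import *
c=cams.camera("wrist"); crop(c,150,130,400,330,"r.png",3)
E
```

```text
clock: 15.45
eef_pos: [521.5, -171.7, 36.6]
eef_rot: [-3.141, 0.0, -0.035]
wrist_force: [0.2, 0.6, -0.2]
finger_gap: 37.0
clock: 15.75
eef_pos: [521.5, -171.7, 47.0]
eef_rot: [-3.141, 0.0, -0.035]
wrist_force: [-0.1, 0.0, 0.8]
finger_gap: 36.3
```

View pics/r.png

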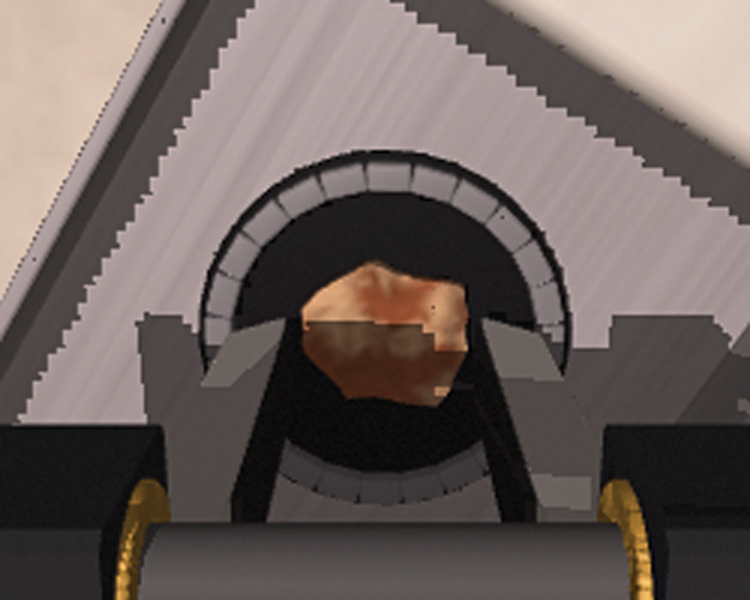

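```bash
python3 -m pendant '[[[0,0,-3,0],[0,0,-7,0],[0,0,-11,0]]]' -0.2
python3 - <<'E'
from h import *
sh([432.2,-110.8,150],.986)
c=cams.camera("wrist"); crop(c,180,130,400,300,"s.png",3)
E
```

```text
clock: 16.1
eef_pos: [521.3, -171.6, 158.4]
eef_rot: [-3.141, 0.001, -0.035]
wrist_force: [-0.1, -0.3, 0.4]
finger_gap: 37.8
shift cm [-9.12 -5.76  0.84] roll -1.021 | pos [ 521.3 -171.6  158.4] rot [-3.141e+00  1.000e-03 -3.500e-02] t 16.1 F [-0.1 -0.3  0.4] gap 37.8 j [-0.38  0.35  1.59  0.    1.2   1.22]
```

View pics/s.png

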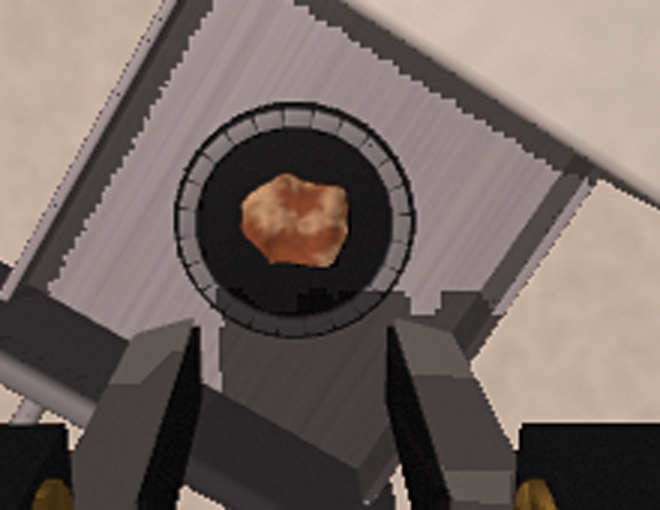

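The sherd lies flat at the centre of the ring and covers the window. Next I re-grip the handle.

```bash
python3 -m pendant '[[[-2.3,-1.4,0.2,-0.14],[-4.6,-2.9,0.4,-0.28],[-6.9,-4.3,0.6,-0.42],[-9.1,-5.8,0.8,-0.56],[-9.1,-5.8,0.8,-0.7]]]' -0.48; python3 -m pendant '[[[0,0,0,-0.14],[0,0,0,-0.28],[0,0,0,-0.321],[0,0,0,-0.321]]]'
python3 - <<'E'
from h import *
c=cams.camera("wrist"); cv2.imwrite("pics/t.png",c["frame"][:,:,::-1])
sh([432.2,-110.8,50],.986)
E
```

```text
clock: 16.65
eef_pos: [430.9, -109.3, 148.9]
eef_rot: [-3.141, 0.0, 0.671]
wrist_force: [-0.8, -0.7, 0.2]
finger_gap: 24.7
clock: 17.05
eef_pos: [432.8, -110.6, 149.0]
eef_rot: [3.141, -0.0, 0.986]
wrist_force: [-0.3, 0.1, 0.1]
finger_gap: 24.2
shift cm [-0.05 -0.04  9.9 ] roll -0.001 | pos [ 432.7 -110.6  149. ] rot [ 3.141 -0.     0.985] t 17.1 F [0.2 1.3 0.2] gap 24.4 j [-0.33  0.14  1.88  0.    1.13  0.25]
```

View pics/t.png

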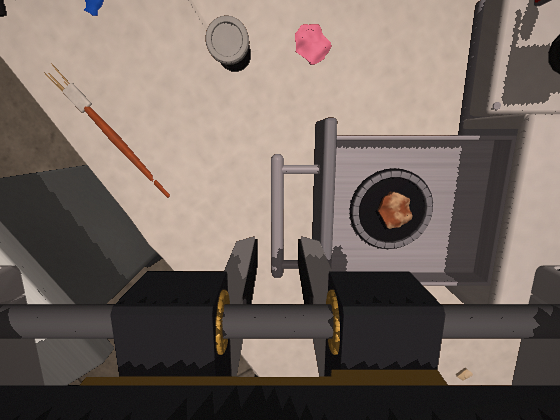

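```bash
python3 -m pendant '[[[0,0,3.5,0],[0,0,6.5,0],[0,0,8.5,0],[0,0,9.9,0],[0,0,9.9,0]]]'; python3 -m pendant '[[[0,0,0,0],[0,0,0,0],[0,0,0,0],[0,0,0,0]]]' -1 25; python3 -m pendant '[[[0,0.8,0,0],[0,2.2,0,0],[0,3.8,0,0],[0,5.4,0,0],[0,7,0,0]]]';python3 -m pendant '[[[0,1.5,0,0],[0,2.9,0,0],[0,4.2,0,0],[0,5,0,0],[0,5.5,0,0]]]'
```

```text
clock: 17.6
eef_pos: [431.8, -110.3, 48.5]
eef_rot: [-3.139, 0.001, 0.984]
wrist_force: [0.1, 1.3, 0.4]
finger_gap: 24.3
clock: 18.0
eef_pos: [433.2, -110.7, 50.7]
eef_rot: [3.14, -0.0, 0.986]
wrist_force: [-1.9, 0.4, 6.9]
finger_gap: 10.4
clock: 18.5
eef_pos: [492.0, -149.6, 50.7]
eef_rot: [3.14, -0.0, 0.986]
wrist_force: [-2.2, 1.9, 6.5]
finger_gap: 9.7
clock: 19.0
eef_pos: [537.8, -180.0, 50.7]
eef_rot: [3.14, -0.0, 0.986]
wrist_force: [-0.5, 1.5, 8.4]
finger_gap: 10.1
```

```bash
python3 -m pendant '[[[0,0.1,0,0],[0,0.2,0,0],[0,0.3,0,0],[0,0.3,0,0]]]'
python3 - <<'E'
from h import *
sh([538.2,-180.5,50],.986)
c=cams.camera("wrist"); crop(c,180,0,480,300,"u.png",2)
E
```

```text
clock: 19.4
eef_pos: [540.0, -181.4, 50.8]
eef_rot: [3.14, -0.0, 0.986]
wrist_force: [-1.0, 0.6, 6.0]
finger_gap: 10.1
shift cm [-0.02 -0.2   0.08] roll -0.0 | pos [ 540.  -181.4   50.8] rot [ 3.14  -0.     0.986] t 19.4 F [-1.   0.6  6. ] gap 10.1 j [-0.39  0.52  1.61  0.    1.    0.2 ]
```

View pics/u.png

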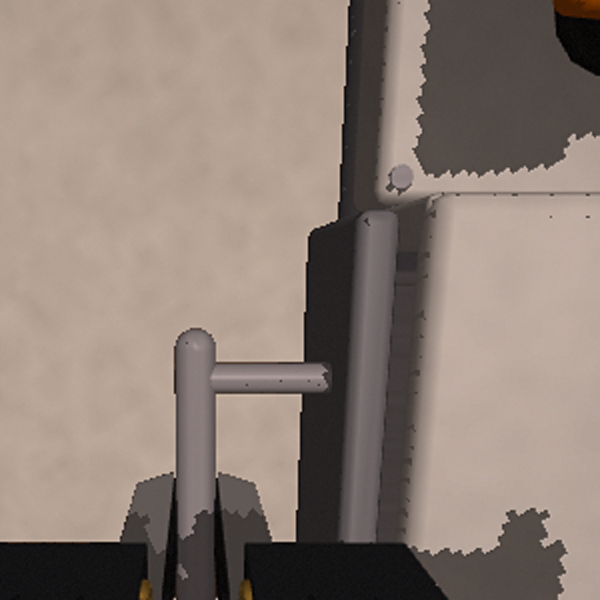

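```bash
python3 -m pendant '[[[0,0.15,0,0],[0,0.3,0,0],[0,0.3,0,0],[0,0.3,0,0]]]';python3 -m pendant '[[[0,0.15,0,0],[0,0.3,0,0],[0,0.3,0,0],[0,0.3,0,0]]]'
```

```text
clock: 19.85
eef_pos: [540.5, -181.7, 50.6]
eef_rot: [-3.137, 0.0, 0.986]
wrist_force: [-16.1, 10.3, 19.0]
finger_gap: 10.4
clock: 20.25
eef_pos: [540.5, -181.8, 50.3]
eef_rot: [-3.13, 0.001, 0.986]
wrist_force: [-35.4, 21.0, 33.1]
finger_gap: 10.3
```

```bash
python3 -m pendant '[[[0,-0.25,0,0],[0,-0.45,0,0],[0,-0.45,0,0]]]'; python3 -m pendant '[[[0,0,0,0],[0,0,0,0],[0,0,0,0]]]' -0.5;python3 -m pendant '[[[0,0,-3.5,0],[0,0,-8,0],[0,0,-12,0],[0,0,-15,0],[0,0,-15,0]]]'
python3 - <<'E'
from h import *
c=cams.camera("wrist"); crop(c,200,0,560,290,"v.png",2.2)
sh([540.2,-181.5,50],.986)
a=onz(c,276,152,60)
E
```

```text
clock: 20.55
eef_pos: [540.4, -181.7, 50.4]
eef_rot: [-3.141, -0.0, 0.986]
wrist_force: [-6.0, 4.6, 8.3]
finger_gap: 10.1
clock: 20.85
eef_pos: [540.7, -182.2, 49.8]
eef_rot: [3.142, 0.0, 0.986]
wrist_force: [-0.3, 0.1, 0.2]
finger_gap: 23.4
clock: 21.35
eef_pos: [542.1, -182.7, 204.3]
eef_rot: [3.135, -0.001, 0.986]
wrist_force: [0.5, 0.7, 0.5]
finger_gap: 23.5
shift cm [ 0.   -0.2  15.15] roll -0.0 | pos [ 541.3 -182.4  201.5] rot [ 3.138e+00 -1.000e-03  9.860e-01] t 21.4 F [ 0.6 -0.4 -1.3] gap 23.2 j [-0.39  0.35  1.48 -0.    1.31  0.2 ]
```

View pics/v.png

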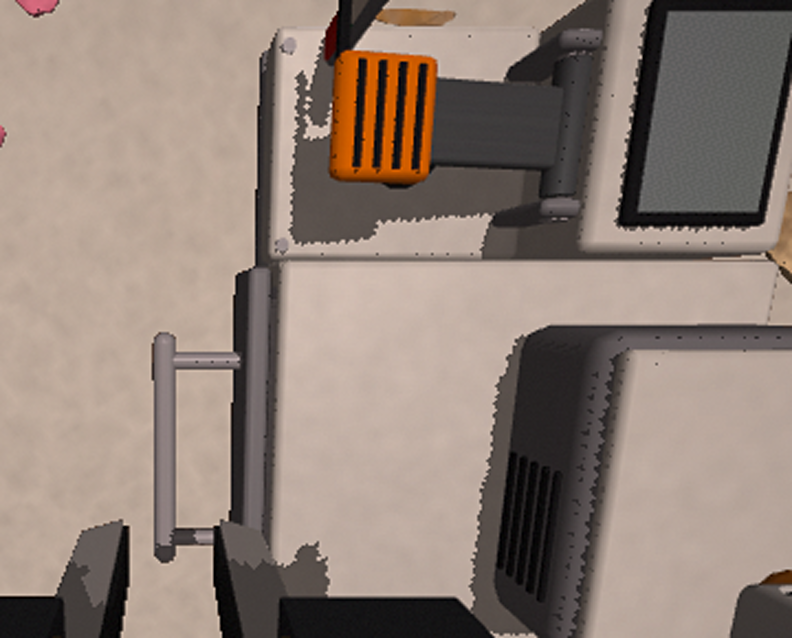

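```bash
python3 - <<'E'
from h import *
c=cams.camera("wrist")
# analyser frame from handle at home, yaw -.585
t=-.585;ex=np.array([np.cos(t),np.sin(t)]);ey=np.array([-ex[1],ex[0]])
pts=[(335,55),(437,58),(435,182),(332,175)]
zs=[106,98,98,106]
W=np.array([onz(c,200+u/2.2,v/2.2,z)[:2] for (u,v),z in zip(pts,zs)]);print(W.round(1).tolist(),W.mean(0).round(1))
h=np.array([540.5,-181.7])
for p in list(W)+[W.mean(0)]: print("rel handle local",((p-h)@ex).round(1),((p-h)@ey).round(1))
r=models.regions_of("wrist","paddle_pad")[:1];print([ (x["score"],x["point"]) for x in r])
sh([*W.mean(0),150],.986)
E
```

```text
[[671.9, -87.8], [705.0, -107.8], [684.5, -144.5], [651.2, -121.1]] [ 678.1 -115.3]
rel handle local 57.7 150.9
rel handle local 96.3 152.4
rel handle local 99.5 110.6
rel handle local 58.8 111.7
rel handle local 78.1 131.4
[(0.68, [403.4, 54.0])]
shift cm [13.17  7.81  4.87] roll -0.0 | pos [ 540.4 -182.   198.8] rot [-3.14   0.     0.986] t 21.5 F [-0.2  0.4 -0.2] gap 23.6 j [-0.39  0.36  1.48 -0.    1.31  0.2 ]
```

```bash
python3 -m pendant '[[[4,2.2,0,0],[8,4.4,0,0],[12,6.6,0.5,0],[13.2,7.8,2,0],[13.2,7.8,4,0]]]' -1 20; python3 -m pendant '[[[0,0,0,0],[0,0,0,0],[0,0,0,0]]]'
python3 - <<'E'
from h import *
c=cams.camera("wrist"); cv2.imwrite("pics/w.png",c["frame"][:,:,::-1])
sh([678.1,-115.5,112],.986)
d=cams.camera("side"); crop(d,180,100,340,230,"w2.png",4)
print(proj(c,[678,-115.5,102]))
E
```

```text
clock: 22.0
eef_pos: [679.9, -113.7, 157.0]
eef_rot: [-3.14, 0.001, 0.988]
wrist_force: [-0.3, -0.3, -0.8]
finger_gap: 0.7
clock: 22.3
eef_pos: [678.7, -115.4, 160.9]
eef_rot: [3.141, -0.0, 0.985]
wrist_force: [0.8, -0.5, 0.0]
finger_gap: 0.5
shift cm [-0.04 -0.06  4.91] roll -0.001 | pos [ 678.7 -115.5  161.1] rot [ 3.14e+00 -1.00e-03  9.85e-01] t 22.35 F [-0.1  0.7  0.3] gap 0.6 j [-0.22  0.65  1.13 -0.    1.36  0.36]
[[278.32526223 227.12941737]]
```

View pics/w.png

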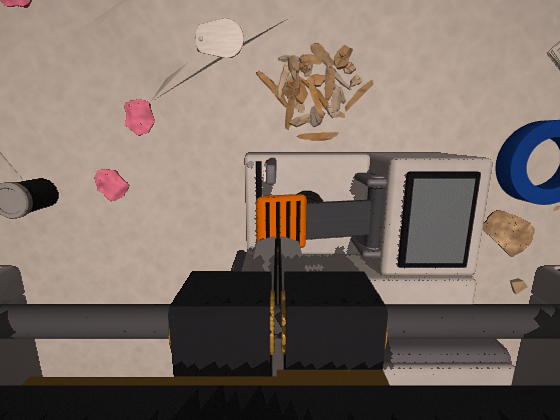

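View pics/w2.png

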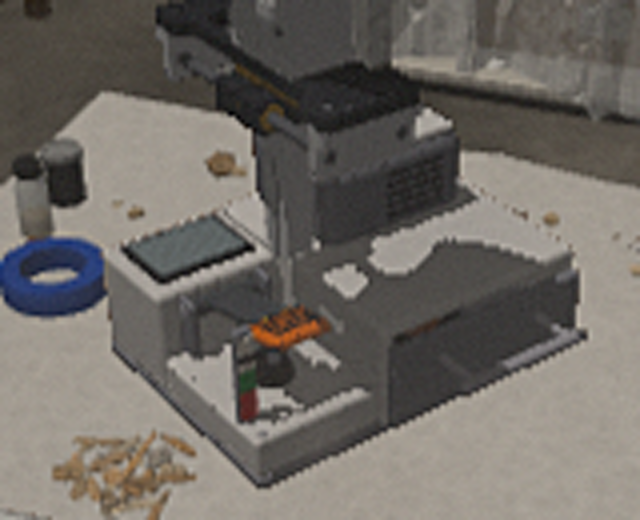

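```bash
python3 -m pendant '[[[0.1,0.1,1.5,0],[0.2,0.2,3,0],[0.2,0.2,4,0],[0.2,0.2,4.8,0],[0.2,0.2,4.8,0]]]'; python3 -m pendant '[[[0,0,0.3,0],[0,0,0.6,0],[0,0,0.8,0],[0,0,0.8,0]]]'
python3 - <<'E'
from h import *
sh([678.1,-115.5,93],.986)
d=cams.camera("side"); crop(d,200,130,300,230,"x.png",6)
E
```

```text
clock: 22.9
eef_pos: [681.1, -114.5, 110.5]
eef_rot: [-3.14, 0.001, 0.986]
wrist_force: [-1.5, -0.9, 3.5]
finger_gap: -0.0
clock: 23.3
eef_pos: [681.5, -114.4, 104.0]
eef_rot: [3.141, -0.0, 0.986]
wrist_force: [-1.0, 1.8, 4.2]
finger_gap: 0.6
shift cm [-0.27 -0.22  1.1 ] roll -0.0 | pos [ 681.5 -114.4  104. ] rot [ 3.141 -0.     0.986] t 23.3 F [-1.   1.8  4.2] gap 0.6 j [-0.22  0.71  1.17  0.    1.26  0.37]
```

View pics/x.png

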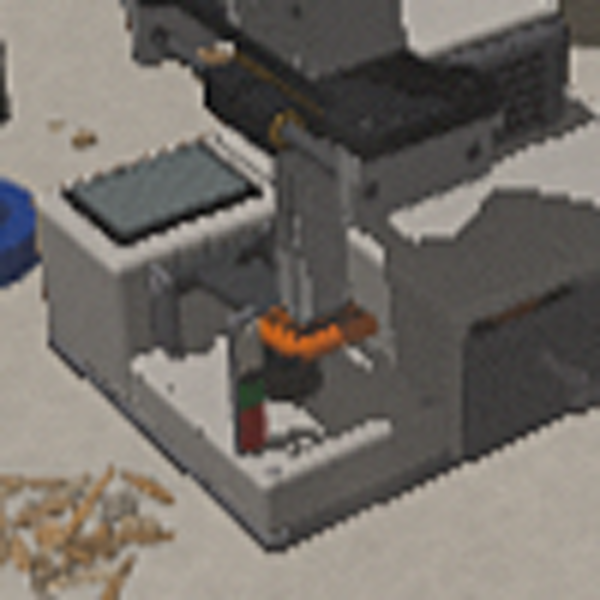

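```bash
python3 -m pendant '[[[0,0,0.3,0],[0,0,0.6,0],[0,0,0.9,0],[0,0,1.1,0],[0,0,1.1,0]]]'
python3 - <<'E'
from h import *
sh([678.1,-115.5,93],.986)
d=cams.camera("side"); crop(d,200,130,300,230,"y.png",6)
d=cams.camera("scene"); crop(d,215,110,315,220,"y2.png",5)
d=cams.camera("wrist"); crop(d,200,100,420,300,"y3.png",3)
E
```

```text
clock: 23.85
eef_pos: [681.3, -114.3, 92.9]
eef_rot: [-3.141, -0.0, 0.986]
wrist_force: [-3.7, 2.0, 5.7]
finger_gap: 0.8
shift cm [-0.27 -0.2  -0.01] roll -0.0 | pos [ 681.3 -114.3   92.9] rot [-3.141 -0.     0.986] t 23.85 F [-3.7  2.   5.7] gap 0.8 j [-0.22  0.72  1.18  0.    1.24  0.37]
```

View pics/y.png

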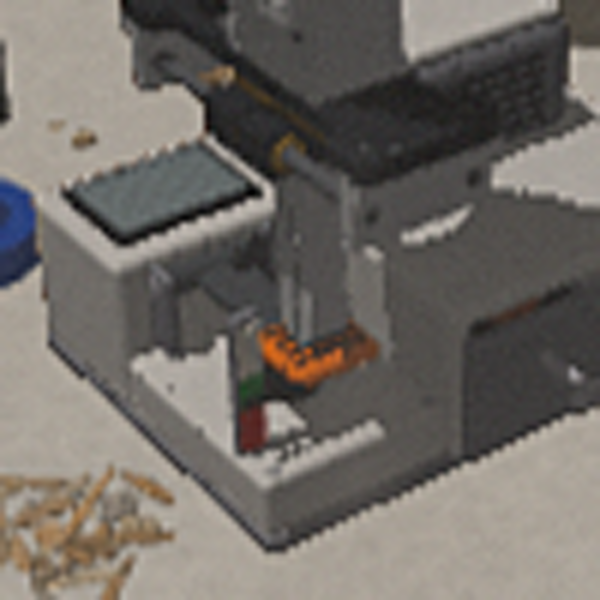

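View pics/y2.png

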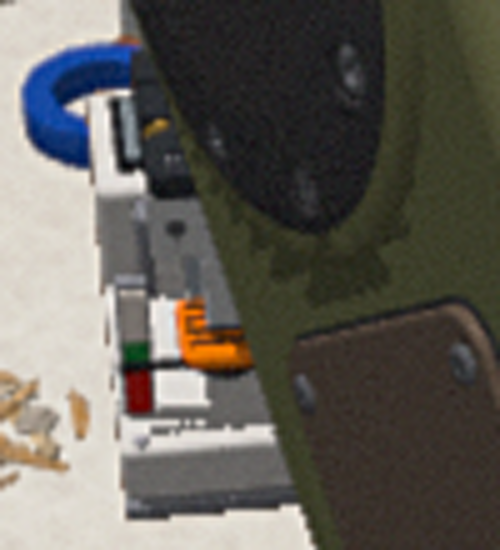

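View pics/y3.png

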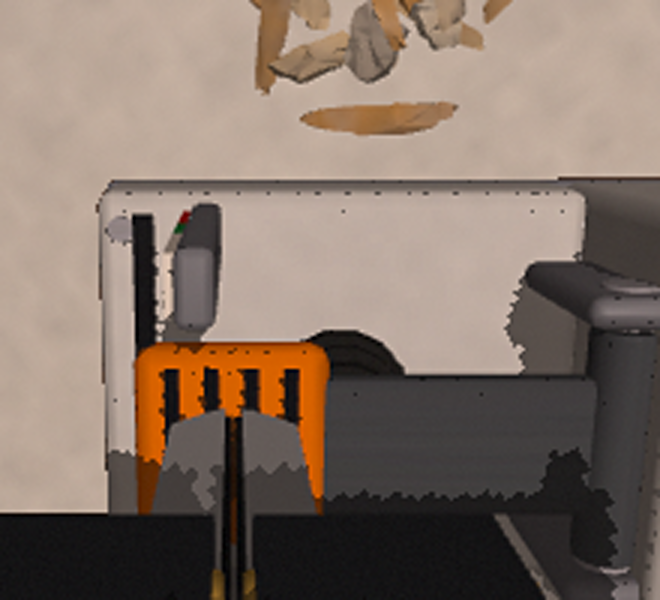

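```bash
python3 -m pendant '[[[0,0,0,0],[0,0,0,0],[0,0,0,0],[0,0,0,0],[0,0,0,0]]]'
python3 - <<'E'
from h import *
d=cams.camera("scene"); crop(d,228,155,268,205,"z.png",12)
d=cams.camera("side"); cv2.imwrite("pics/z2.png",d["frame"][:,:,::-1])
f=d["frame"]
E
```

```text
clock: 24.5
eef_pos: [681.3, -114.3, 93.2]
eef_rot: [-3.141, -0.0, 0.986]
wrist_force: [-3.0, 3.0, 5.5]
finger_gap: 0.1
```

View pics/z.png

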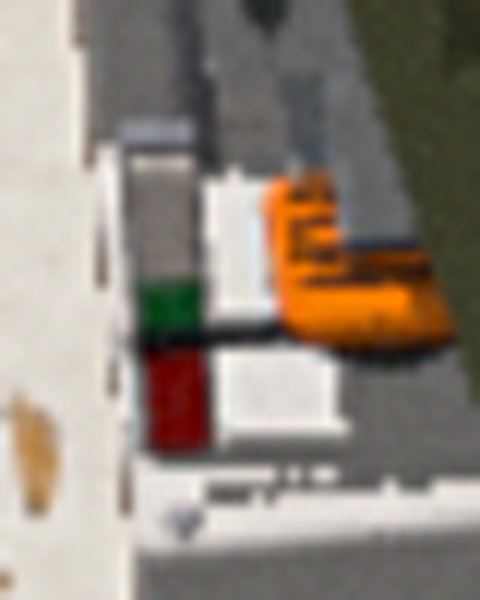

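View pics/z2.png

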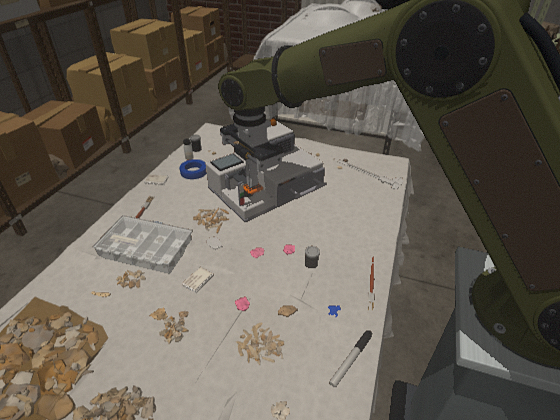

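```bash
python3 -c "
from cell import manip
s=manip.read_state();print(s['clock'],s['eef_pos'],s['wrist_force'])
print(manip.sign_off())"
```

```text
24.6 [ 681.30293382 -114.33822361   93.21211712] [-3.73540906  2.61028161  5.73324633]
the job is handed in; nothing more can be done
None
```

I handed the job in at about 24.6 s, with the arm still holding the paddle at its middle position. Sign-off gave no verdict.

- **Drawer opening:** I pulled it about 127 mm out by the bar handle.
- **Sherd:** I took the brick-red piece, not the pink or blue ones. On the table its outline looked notched and didn't match the 36 x 34 mm given. Once lifted it measured 33 x 34 mm and whole, because the cloth had hidden parts of it.
- **Placing:** I lowered it until it touched the seat (about 5–8 N), then let go. A picture showed it flat inside the ring and covering the window.
- **Drawer closing:** I pushed until it met the stop. It ended about 3 mm further in than it stood at the start, so it had not been fully home then. The push against the stop briefly read about 53 N at the wrist, under the 120 N limit.
- **Paddle:** I pressed with closed fingers to a fingertip height of 85 mm, with about 5.7 N upward on the tool. Both match the middle position, 0.21 rad. It never came near the bottom stop.

**Check that disagreed:** in the scene camera the pointer appears at the lower edge of the green band rather than the middle. The pointer stands a few mm in front of the gauge and is seen from above. Correcting for that puts it at about 0.21–0.22 rad, in agreement with the height and force.

I could not look at the sherd again once the drawer was shut. In the last side picture the other things still lay where they had been.

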